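Fit a tape-head roller and snap its split clip onto the stud with the clip fork

TASK

The taping head's cover is off: put the rubber roller on the bare stud of its swinging arm, right down onto the shoulder, then take the clip fork, with the black split clip lying in it, and push the clip sideways into the groove above the roller until it snaps fully home round the stud. The spring arm gives way while you push, so follow it with a gentle, steadily growing push until you feel the snap, no harder, without ramming the arm against its stop or pressing hard on the roller, and never handle the clip with the fingers. Then draw the fork straight back, lay it down flat on the rubber mat, and leave everything else where it is.

Things in the scene. Friction and masses are not known exactly. Their poses are not given: they have to be found in the camera images.
- tape_head: taping head of a carton sealer lying on its steel side plate (186 x 172 mm, 6 mm thick), fixed; origin on the table under the stud at rest, z up, x from its open front into the head (the way the clip is pushed). Flanges 64 mm high at y = -75 and +95 mm and a tape roll (102 mm wide, top at 55 mm) at x = 118 mm leave only the front (-x side) open to the fork at groove height
- roller_arm (a joint): swing of the flat steel roller arm about its pivot at (8, 66 mm) of the tape head, rad; 0 at rest, grows as the stud moves along the head's +x (66 mm per rad, nearly straight). A soft return spring holds it at 0; under the clip's push it yields by about a centimetre before the clip snaps over, and it springs back when let go; hard stop at 0.31 rad (20 mm)
- stud_shoulder (a point): on the axis of the upright steel stud (16 mm thick, z up), at the top of the 24 mm shoulder collar on which the roller's underside comes to rest, 18 mm above the table; moves with the arm
- stud_groove (a point): middle of the stud's ring groove: 10 mm thick, from 50.0 to 56.5 mm above the table, 2 mm above the top of a seated roller; above it the stud's head is 16 mm thick with a tapered tip at 66 mm; moves with the arm
- roller: black rubber roller with grey hub, 56 mm across, 30 mm long, 18.5 mm bore, about 110 g, standing upright on the mat; origin at the centre of its underside, z along the bore. The same either way up
- fork: clip fork, 130 g, lying on its flat underside; origin on the underside below the clip's round opening, x towards its prong tips, z up. Blade: a steel ledge 3 mm thick, 30 mm wide, the clip on it between 8 mm high side and back walls; its 19 mm wide slot runs from x = -11 mm to the tips at x = +6 mm and straddles the stud. With the clip home the origin is on the stud axis
- fork_handle (a point): middle of the fork's wooden handle, 107.5 mm behind its origin and 13 mm above its underside. The handle is 95 mm long, 16 mm wide and 26 mm high, its underside flush with the blade's. With the underside flat on a seated roller the clip is level with the groove, 1 mm to spare above and below; let it rest only lightly: pressed down, it drags roller and arm along
- clip: black plastic split clip, 24 mm wide, 29 mm long, 4.5 mm thick, lying loose in the fork, mouth to the front; origin on its underside at the centre of its round opening, x towards the mouth, jaws reach x = +7 mm. It touches the groove when its origin is 9 mm short of the stud axis, needs roughly 8 to 14 N to spring over, then jumps home and the push drops by about 3 N or more
- clip_center (a point): middle of the clip's round opening, 2.25 mm above its underside; lies on the stud axis when the clip is home
- mat: grey rubber service mat, 190 x 270 x 3 mm, fixed; origin at the centre of its underside, its long side along y
- marker: black felt marker, 138 x 16 x 18 mm, lying on the table; origin under its middle; to be left alone
- date_stamp: black self-inking stamp standing on the table, 36 x 62 x 97 mm; origin at the centre of its underside; to be left alone
There are look-alikes about, which are no part of the job. There is more than one size of the fork; the job needs the larger.

How it is judged:
By the outcome, as a careful person would: the job done as asked, in the order asked, and still so for the second after the job is handed in, with the robot touching nothing.
It also fails if it takes over 72 s, if anything falls off the work surface, if the arm or the gripper's body presses on something with over 40 N, if the wrist force passes 120 N, or if a joint passes its speed limit or range.

ROBOT

A 6-joint arm with a two-finger parallel gripper is mounted at the origin on the work surface; the furniture and walls round the work are solid. World frame = base frame: x ahead of the robot, y to its left, z up, the work surface at z = 0. Lengths are in m, angles in rad, forces in N, time in s.
With the tool pointing down it reaches from about 0.35 to 0.975 m from the base axis. Payload 4.9 kg.
Tool frame: the origin (TCP) lies midway between the tips of the shut fingers; the grasp point (between the pads) lies manip.grip_depth behind it (manip.grip_depth is the distance from the TCP to the grasp point, in m); z points along the fingers, x is the direction in which the jaws open and shut, and the axes are right-handed (so a half turn about z gives the same grasp; the last joint's range is limited). The gripper opens to 85 mm and grips with 20 to 120 N. Pads are 22 mm wide; open, the fingers measure 114 mm over their backs; the gripper's body (76 mm by 85 mm) begins 54 mm behind the grasp point. The pads swing forward as they close: fully open they stand 13 mm farther back than shut.
Start: joints at [-0.119, 0.053, 1.613, -0, 1.476, -0.119], TCP at [0.625, 0, 0.204] pointing down, gripper open.
Joint ranges: [-3.01, 3.01], [-1.01, 2.22], [0.06, 2.58], [-1.02, 4.17], [0.09, 2.62], [-3.14, 3.14]. Speed limits (rad/s): [2.57, 2.57, 3.14, 3.14, 3.14, 3.14].

INTERFACE

Orientations are given as a unit quaternion [w, x, y, z].
In Python, from plant import state, grab_frame, ticket, manip gives the robot as it stands.
- The arm moves only by the tool carry_out, never from a script. Its argument "moves" is a list that holds one entry, the list of rows, each a list of 7 numbers: the turn, a rotation vector about the tool's x, y, z each as a share of 5 degrees, from -1 to 1, then the shift along the tool's x, y, z each as a share of 0.04 m, from -1 to 1, then the gripper command: -1 is shut, 1 is fully open, values between are in proportion. A call has 1 to 8 rows; each row shifts and turns the commanded pose from where the row before left it, along the tool's axes as they then stand; what a row does not reach is not made up. A row lasts 1/12 s, in which the tool goes at most 41.7 mm and 7.16 degrees, less where a joint would pass 70% of its speed; a pose out of reach is approached as far as the arm can. A call with a number of a shift or a turn outside -1 to 1 is refused whole. A call with a gripper value outside its range is refused whole. The fingers move at their own pace and stop on an object; the grip force is fixed at half the most. Time passes only in rows, so rows that do not move let the fingers close. It gives the time, the measured TCP pose, the force and the opening at its end, in the units of the state.
- state(): the state, without advancing time (a new reading comes with each control period).
- grab_frame(name): name is "scene" or "side" or "wrist"; returns a dict with "frame" (480x640x3 uint8, red, green, blue), "z_map" (480x640 float32, m along the optical axis (not along the pixel's ray), 0 where there is no reading), "K" (3x3 intrinsics, pixels), "world_from_camera" (4x4, takes a point from camera to world coordinates); the wrist camera has in their place "hand_eye" (4x4, takes a point from camera to tool coordinates, whose origin is the TCP and whose axes are the tool frame's). Camera axes: x right, y down, z forward; pixel columns grow to the right and rows downward; lengths in m; the calibration is good to about 2 mm. A picture is of the moment at which its call begins: read the wrist's pose just before it.
- ticket.job_done(): hands the job in, once; it reports no verdict.
The state is a dict: "time": time; "joint_pos": joint angles; "joint_vel": joint speeds; "joint_efforts": joint torques, N m; "tool_pos": TCP position; "tool_rot": TCP orientation; "contact_force": force on the tool from outside, world axes, zero at the start; "ft_torque": the same for the moment, N m; "gripper_width": opening from 0.0 (shut) to 1.0 (fully open).
Only numpy, scipy, OpenCV 4.12 (cv2) and the standard library are available. Lean on these libraries where they do the work, as an engineer would, in place of code of your own. Each camera call takes 0.05 s, during which the arm holds its last target.

## Working session

There is one attempt and no reset: what is moved stays moved. The work goes in short steps, Python scripts to look and compute and a tool call to move; the robot and the scene stay as the last step left them, time stands still between calls to the robot, and variables do not carry over. Pictures are saved under pics/ and viewed, and the job is handed in when it is done.

Besides the shell and the picture viewer there is one more tool, called after ">>>" by a JSON object that holds its "method" and its "body". carry_out: Moves the arm, as the interface text tells. Shift numbers are shares of 0.04 m and turn numbers shares of 5 degrees, none past 1 either way. Its arguments: {"type":"object","properties":{"moves":{"type":"array"}},"required":["moves"]}

```bash
ls; mkdir -p pics
cat > h.py <<'E'
import numpy as np, cv2
from plant import state, grab_frame, ticket, manip
from scipy.spatial.transform import Rotation as R
def T_tool(s):
    T=np.eye(4); q=s['tool_rot']; T[:3,:3]=R.from_quat([q[1],q[2],q[3],q[0]]).as_matrix(); T[:3,3]=s['tool_pos']; return T
def shot(name,fn):
    s=state(); f=grab_frame(name)
    W=f['world_from_camera'] if 'world_from_camera' in f else T_tool(s)@f['hand_eye']
    np.savez('pics/'+fn+'.npz',frame=f['frame'],z=f['z_map'],K=f['K'],W=W)
    cv2.imwrite('pics/'+fn+'.png',f['frame'][:,:,::-1]); return f['frame'],f['z_map'],f['K'],W
def load(fn):
    d=np.load('pics/'+fn+'.npz'); return d['frame'],d['z'],d['K'],d['W']
def ray(u,v,K,W,h):
    d=W[:3,:3]@np.linalg.inv(K)@np.array([u,v,1.]); o=W[:3,3]; return o+d*(h-o[2])/d[2]
def cloud(z,K,W):
    v,u=np.mgrid[:480,:640]; p=np.stack([(u-K[0,2])/K[0,0]*z,(v-K[1,2])/K[1,1]*z,z],-1)
    return p@W[:3,:3].T+W[:3,3]
E
python3 - <<'E'
from h import *
s=state(); print(s); print(manip.grip_depth)
for n in ['scene','side','wrist']:
    f,z,K,W=shot(n,n+'0'); print(n,K.round(1).tolist(),W.round(3).tolist())
E
```

```text
pics
{'time': 0.0, 'joint_pos': array([-1.19019307e-01,  5.33427124e-02,  1.61428720e+00, -2.01264323e-06,
        1.47602845e+00, -1.18937231e-01]), 'joint_vel': array([-0.00076521, -0.00215065, -0.00024198, -0.00090196, -0.00059093,
       -0.00056394]), 'joint_efforts': array([ 2.70554956e-04, -3.93670499e+01, -3.70175600e+01, -1.62778279e-04,
        6.93513779e-03, -6.06393527e-06]), 'tool_pos': array([6.24316234e-01, 6.94981442e-05, 2.02875927e-01]), 'tool_rot': array([-1.21602605e-04,  9.99999466e-01, -4.09417087e-05, -1.02566917e-03]), 'contact_force': array([-0.37113824,  0.54273607,  0.17648732]), 'ft_torque': array([ 0.02147531, -0.004927  ,  0.0116398 ]), 'gripper_width': 1.0002038744732276}
0.0187
scene [[484.4, 0.0, 328.6], [0.0, 484.4, 231.0], [0.0, 0.0, 1.0]] [[0.536, -0.414, 0.736, -0.47], [-0.844, -0.257, 0.47, -0.702], [-0.005, -0.873, -0.487, 0.666], [0.0, 0.0, 0.0, 1.0]]
side [[488.1, 0.0, 325.4], [0.0, 488.1, 248.0], [0.0, 0.0, 1.0]] [[-0.999, 0.004, -0.037, 0.504], [0.032, 0.576, -0.817, 1.027], [0.018, -0.818, -0.575, 0.871], [0.0, 0.0, 0.0, 1.0]]
wrist [[369.6, 0.0, 324.4], [0.0, 369.6, 237.4], [0.0, 0.0, 1.0]] [[1.0, -0.0, -0.002, 0.625], [-0.0, -0.959, -0.283, 0.073], [-0.002, 0.283, -0.959, 0.373], [0.0, 0.0, 0.0, 1.0]]
```

View pics/scene0.png

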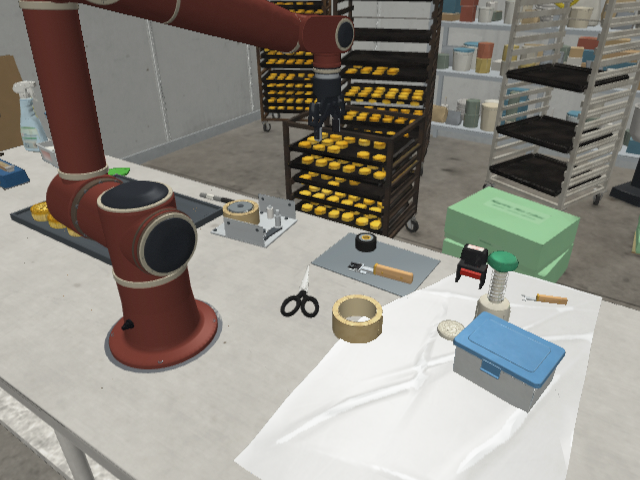

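View pics/side0.png

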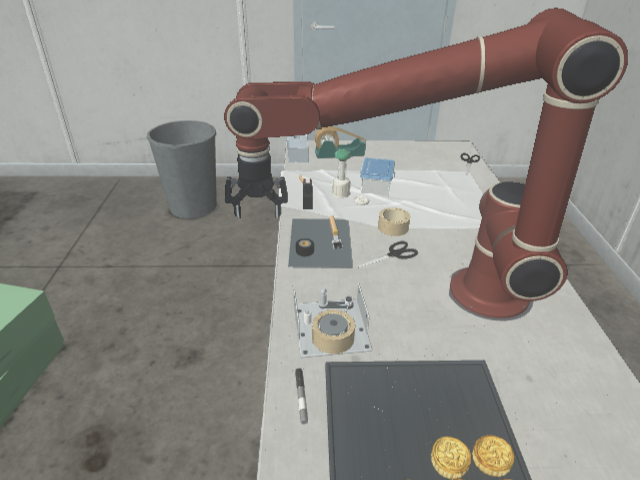

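View pics/wrist0.png

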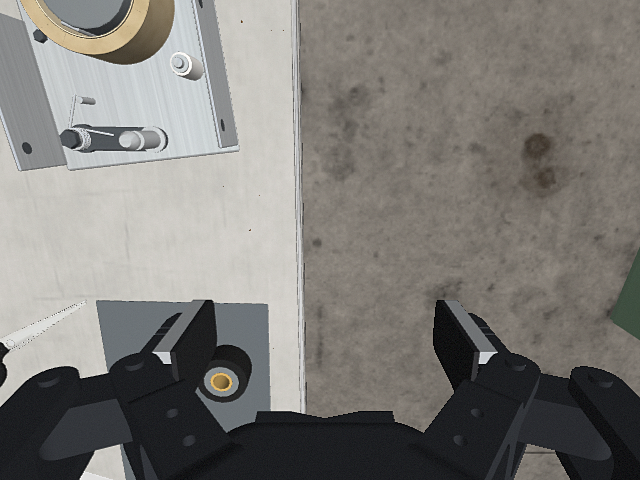

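Run:
```python
from h import *
for n,pts in [('scene0',[(366,240),(352,266),(390,273),(275,213),(283,215)]),('side0',[(304,246),(337,243),(333,225),(323,300)]),('wrist0',[(220,381),(160,140),(130,140),(182,63),(97,300),(269,304)])]:
    f,z,K,W=load(n); C=cloud(z,K,W)
    for u,v in pts: print(n,u,v,C[v,u].round(3))
for n,k in [('scene0',(300,180,460,310)),('side0',(260,200,400,370))]:
    f=load(n)[0]; a,b,c,d=k; cv2.imwrite('pics/c_'+n+'.png',cv2.resize(f[b:d,a:c,::-1],None,fx=4,fy=4,interpolation=cv2.INTER_CUBIC)[:600,:800])
```

```text
scene0 366 240 [ 0.498 -0.199  0.033]
scene0 352 266 [ 0.411 -0.207  0.004]
scene0 390 273 [ 0.41  -0.311  0.021]
scene0 275 213 [0.454 0.063 0.06 ]
scene0 283 215 [0.53  0.096 0.012]
side0 304 246 [ 0.514 -0.174  0.033]
side0 337 243 [ 0.411 -0.226  0.008]
side0 333 225 [ 0.421 -0.3    0.027]
side0 323 300 [0.464 0.072 0.034]
wrist0 220 381 [ 0.507 -0.198  0.023]
wrist0 160 140 [0.471 0.063 0.019]
wrist0 130 140 [0.468 0.064 0.066]
wrist0 182 63 [0.509 0.124 0.046]
wrist0 97 300 [ 0.372 -0.109  0.   ]
wrist0 269 304 [ 0.562 -0.114 -0.   ]
```

View pics/c_scene0.png

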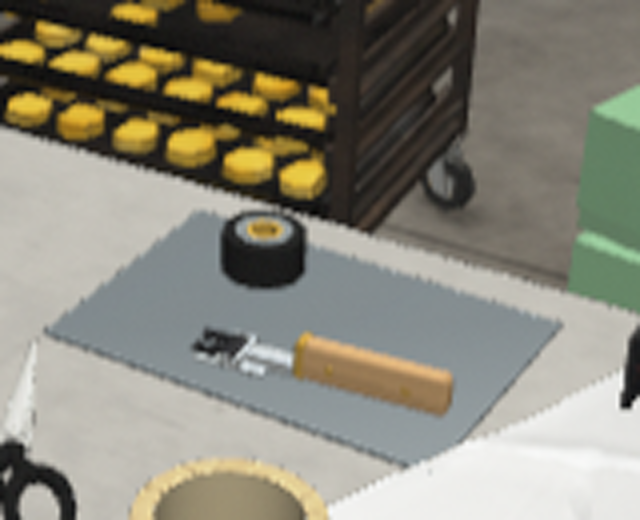

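View pics/c_side0.png

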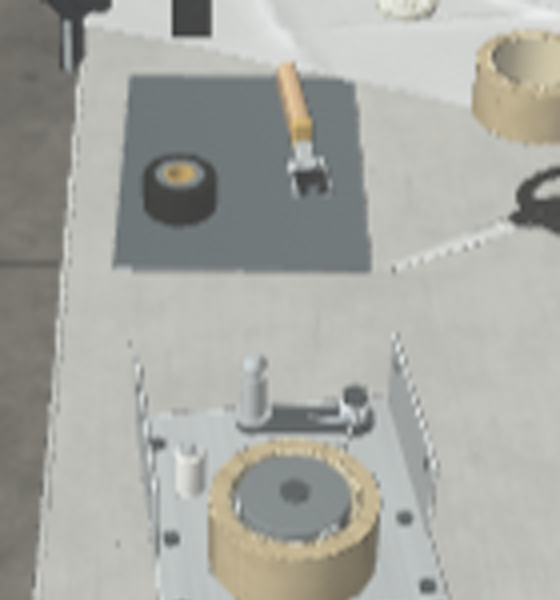

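>>> {"method": "carry_out", "body": {"moves": [[[0,0,0,-0.8,0.3,0,1],[0,0,0,-0.8,0.3,0,1],[0,0,0,-0.8,0.3,0,1],[0,0,0,-0.8,0.3,0,1],[0,0,0,-0.8,0.3,0,1],[0,0,0,0,0,0,1],[0,0,0,0,0,0,1]]]}}

```text
time: 0.73
tool_pos: [0.4639, -0.0603, 0.2038]
tool_rot: [-0.0, 1.0, -0.001, 0.0]
contact_force: [0.3, -0.1, -0.9]
gripper_width: 1.003
```

Run:
```python
from h import *
print(state()['tool_pos'],state()['time']); shot('wrist','w1')
```

```text
[ 0.46388525 -0.06028335  0.20379087] 0.7333
```

>>> {"method": "carry_out", "body": {"moves": [[[0,0,0,0,1,0,1],[0,0,0,0,1,0,1],[0,0,0,0,1,0,1],[0,0,0,0,1,0,1],[0,0,0,0,1,0,1],[0,0,0,0,1,0,1],[0,0,0,0,0.5,0,1],[0,0,0,0,0,0,1]]]}}

```text
time: 1.45
tool_pos: [0.4656, -0.324, 0.2036]
tool_rot: [0.0, 1.0, -0.002, -0.0]
contact_force: [-0.4, 1.4, 0.1]
gripper_width: 1.003
```

Run:
```python
from h import *
print(state()['tool_pos'],state()['time']); shot('wrist','w2')
```

```text
[ 0.46561274 -0.32402777  0.20355419] 1.45
```

View pics/w1.png

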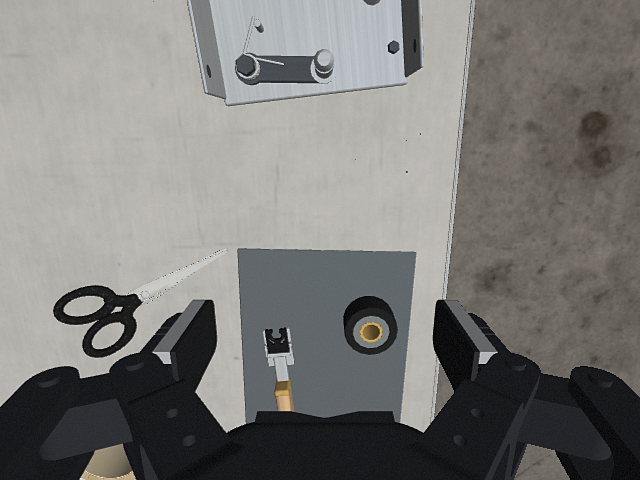

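View pics/w2.png

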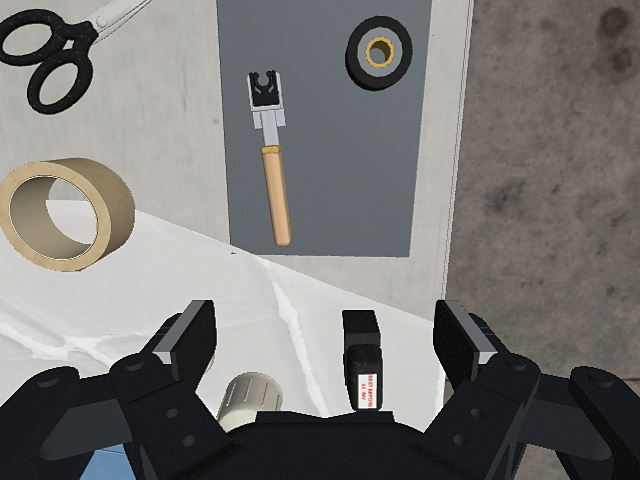

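Run:
```python
from h import *
f,z,K,W=load('w2'); C=cloud(z,K,W)
X,Y,Z=C[...,0],C[...,1],C[...,2]
print('mat z',np.median(Z[150:220,330:400]))
# roller ring top
m=(np.abs(Z-0.033)<0.003)&(X>0.45)&(X<0.56)&(Y>-0.26)&(Y<-0.12)
m[:, :310]=0
v,u=np.nonzero(m); pts=np.stack([u,v],1)
cs,_=cv2.findContours(m.astype(np.uint8),cv2.RETR_EXTERNAL,cv2.CHAIN_APPROX_NONE); c=max(cs,key=cv2.contourArea)
P=np.array([ray(a[0][0],a[0][1],K,W,0.033) for a in c]); print('roller top',cv2.minEnclosingCircle(P[:,:2].astype(np.float32)),cv2.fitEllipse(P[:,:2].astype(np.float32)))
# handle by colour
hsv=cv2.cvtColor(f,cv2.COLOR_RGB2HSV)
m=cv2.inRange(hsv,(5,60,90),(25,255,255)); m[:, :240]=0; m[:,310:]=0; m[:130]=0;m[260:]=0
cs,_=cv2.findContours(m,cv2.RETR_EXTERNAL,cv2.CHAIN_APPROX_NONE); c=max(cs,key=cv2.contourArea); print(cv2.boundingRect(c))
zz=Z[m>0]; print('handle z',np.percentile(zz,[5,50,95]))
P=np.array([ray(a[0][0],a[0][1],K,W,0.029) for a in c])[:,:2].astype(np.float32); print('handle',cv2.minAreaRect(P), cv2.boxPoints(cv2.minAreaRect(P)))
for n,uv in [('clipopen',(265,91)),]:
    print(n,ray(*uv,K,W,0.008),C[uv[1],uv[0]])
cv2.imwrite('pics/fz.png',cv2.resize(f[60:160,225:325,::-1],None,fx=6,fy=6,interpolation=cv2.INTER_CUBIC))
f,z,K,W=load('w1'); C=cloud(z,K,W)
print('tip',C[58,324],ray(324,58,K,W,.066),'pivot',C[67,247])
for uv in [(226,104),(408,85)]: print('front',ray(*uv,K,W,0.006),C[uv[1],uv[0]])
cv2.imwrite('pics/hz.png',cv2.resize(f[0:120,180:440,::-1],None,fx=3,fy=3,interpolation=cv2.INTER_CUBIC))
```

```text
mat z 0.0031738469184106333
roller top ((0.5119467973709106, -0.19056113064289093), 0.027900394052267075) ((0.5118480324745178, -0.19045622646808624), (0.054285500198602676, 0.054670851677656174), 145.6074981689453)
(261, 145, 31, 101)
handle z [0.01691923 0.02841184 0.03013398]
handle ((0.4207497239112854, -0.3130202293395996), (0.018653351813554764, 0.09537692368030548), 4.622956275939941) [[ 0.4076098  -0.26623863]
 [ 0.415297   -0.36130524]
 [ 0.43388966 -0.35980183]
 [ 0.42620245 -0.26473522]]
clipopen [ 0.41109735 -0.21783749  0.008     ] [ 0.41150143 -0.21808101  0.0106954 ]
tip [0.46389831 0.06406057 0.06559898] [0.46389821 0.06399383 0.066     ] pivot [0.39945405 0.06212231 0.03670756]
front [0.37195561 0.03482846 0.006     ] [0.37171257 0.0348868  0.0050271 ]
front [0.54156727 0.05105376 0.006     ] [5.42806034e-01 5.16636216e-02 1.40507354e-04]
```

View pics/fz.png

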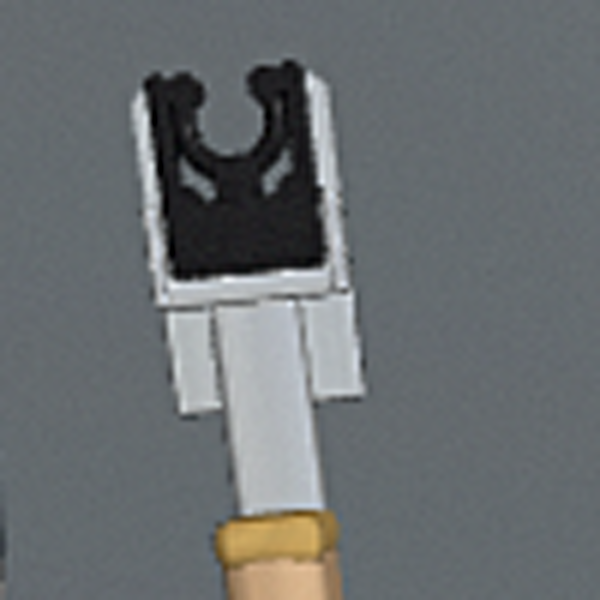

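View pics/hz.png

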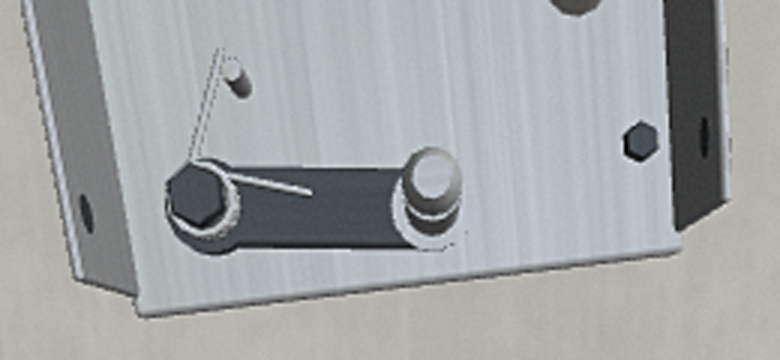

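Run:
```python
from h import *
for n in ['wrist0','w1']:
    f,z,K,W=load(n); C=cloud(z,K,W); X,Y,Z=C[...,0],C[...,1],C[...,2]
    R_=(np.abs(X-.466)<.02)&(np.abs(Y-.064)<.02)
    for lo,hi in [(.062,.07),(.064,.07)]:
        m=R_&(Z>lo)&(Z<hi); print(n,lo,m.sum(),X[m].mean(),Y[m].mean(),Z[m].max(), X[m].min(),X[m].max(),Y[m].min(),Y[m].max())
f,z,K,W=load('wrist0'); C=cloud(z,K,W);X,Y,Z=C[...,0],C[...,1],C[...,2]
m=(np.abs(Z-0.033)<0.003)&(X>0.45)&(X<0.56)&(Y>-0.26)&(Y<-0.12)
for n in ['wrist0','w1','w2']:
    f,z,K,W=load(n); C=cloud(z,K,W);X,Y,Z=C[...,0],C[...,1],C[...,2]
    hsv=cv2.cvtColor(f,cv2.COLOR_RGB2HSV); m=cv2.inRange(hsv,(10,100,80),(30,255,255))>0
    # brass bore ring
    b=m&(np.abs(X-.51)<.02)&(np.abs(Y+.19)<.02)
    c=max(cv2.findContours(b.astype(np.uint8),cv2.RETR_EXTERNAL,cv2.CHAIN_APPROX_NONE)[0],key=cv2.contourArea)
    P=np.array([ray(a[0][0],a[0][1],K,W,.033) for a in c])[:,:2].astype(np.float32)
    print(n,'bore ring',cv2.fitEllipse(P), Z[b].max())
f,z,K,W=load('w2')
o=ray(225+232/6,60+115/6,K,W,.0105); print('clip',o)
# clip/handle right-left edges
l,r=ray(225+310/6,60+275/6,K,W,.011),0
for a in [(215,535),(335,535)]: print('ferrule',ray(225+a[0]/6,60+a[1]/6,K,W,.029))
hc=np.array([.42075,-.31302]); d=o[:2]-hc; print(np.linalg.norm(d),np.degrees(np.arctan2(d[1],d[0])))
f,z,K,W=load('w1'); print('bolt',ray(245.3,64.3,K,W,.037))
```

```text
wrist0 0.062 259 0.46518107949650933 0.06367143289583949 0.06787510181761292 0.4581685402625839 0.4707370161087996 0.056200436469310694 0.07041010219091101
wrist0 0.064 186 0.46452790888350654 0.063657789344762 0.06787510181761292 0.4587337524674978 0.47051241828010937 0.057877398696327666 0.07041010219091101
w1 0.062 302 0.4634433920288148 0.06314213725657704 0.06780753275688789 0.4562154400210631 0.47081867474358086 0.05667624756830914 0.07079327313656031
w1 0.064 221 0.4636636145280645 0.06339469515886247 0.06780753275688789 0.4577656051375708 0.470018343832652 0.05722336287329287 0.06984721444711119
wrist0 bore ring ((0.5118039846420288, -0.19023996591567993), (0.022240841761231422, 0.022358287125825882), 10.158675193786621) 0.03470049841642869
w1 bore ring ((0.5118665099143982, -0.19017942249774933), (0.022310202941298485, 0.022511504590511322), 47.3740348815918) 0.03548242059527745
w2 bore ring ((0.5120968818664551, -0.19000990688800812), (0.022543931379914284, 0.022899342700839043), 126.81855010986328) 0.03573954590132722
clip [ 0.41075803 -0.20801905  0.0105    ]
ferrule [ 0.40801745 -0.26900495  0.029     ]
ferrule [ 0.42617628 -0.26907737  0.029     ]
0.1054752989493147 95.43594330252573
bolt [0.39821822 0.06414979 0.037     ]
```

>>> {"method": "carry_out", "body": {"moves": [[[0,0,0,0.235,-0.67,0.5,1],[0,0,0,0.235,-0.67,0.5,1],[0,0,0,0.235,-0.67,0.5,1],[0,0,0,0.235,-0.67,0.5,1],[0,0,0,0.235,-0.67,0.5,1],[0,0,0,0,0,0,1],[0,0,0,0,0,0,1]]]}}

```text
time: 2.08
tool_pos: [0.5117, -0.1831, 0.1024]
tool_rot: [-0.001, 1.0, 0.002, -0.002]
contact_force: [1.0, 0.4, 0.6]
gripper_width: 0.995
```

Run:
```python
from h import *
print(state()['tool_pos'],state()['joint_vel'].round(3)); shot('wrist','w3')
print(state()['tool_pos'])
```

```text
[ 0.51169177 -0.18310595  0.10239011] [-0.044 -0.021 -0.047 -0.009 -0.004 -0.007]
[ 0.51244262 -0.18476189  0.1039997 ]
```

View pics/w3.png

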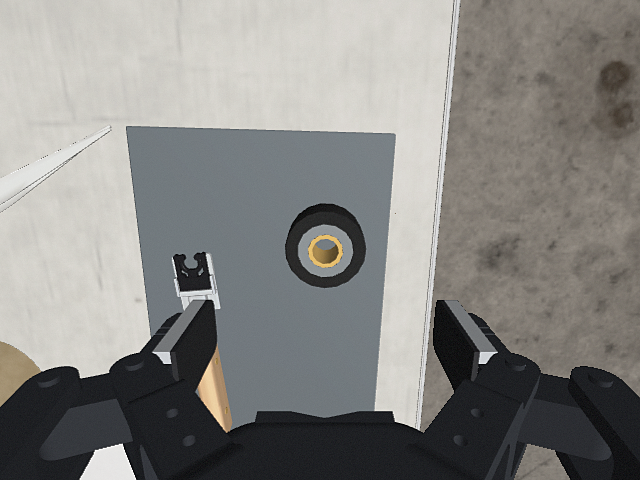

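>>> {"method": "carry_out", "body": {"moves": [[[0,0,0,0,0.1,0.8,1],[0,0,0,0,0,0.8,1],[0,0,0,0,0,0.6,1],[0,0,0,0,0,0.22,1],[0,0,0,0,0,0,1],[0,0,0,0,0,0,-1],[0,0,0,0,0,0,-1],[0,0,0,0,0,0,-1]]]}}

```text
time: 2.8
tool_pos: [0.5138, -0.1912, 0.0099]
tool_rot: [0.001, 1.0, -0.0, 0.002]
contact_force: [0.4, 0.1, -0.5]
gripper_width: 0.608
```

>>> {"method": "carry_out", "body": {"moves": [[[0,0,0,0,0,0,-1],[0,0,0,0,0,0,-1],[0,0,0,0,0,0,-1],[0,0,0,0,0,0,-1]]]}}

```text
time: 3.13
tool_pos: [0.5122, -0.1901, 0.0077]
tool_rot: [0.0, 1.0, 0.0, 0.0]
contact_force: [0.0, -0.5, -0.0]
gripper_width: 0.004
```

Run:
```python
from h import *
s=state();print(s['tool_pos'],s['gripper_width'],s['contact_force']); shot('wrist','w4'); shot('side','s4')
```

```text
[ 0.51217788 -0.19006085  0.00768019] 0.0038740685749673403 [ 0.01875035 -0.47615881 -0.02109781]
```

View pics/w4.png

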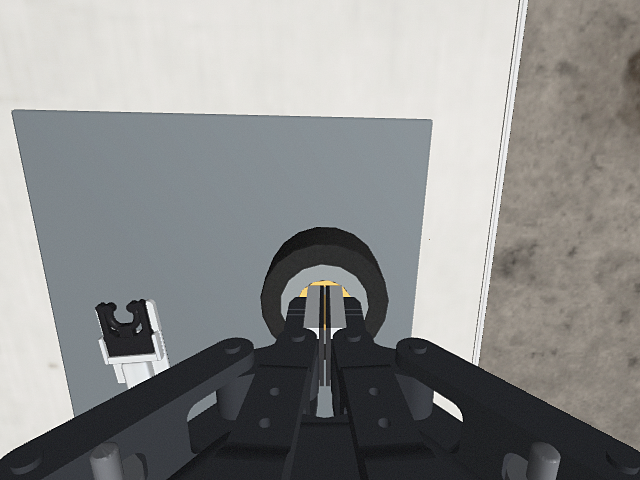

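Run:
```python
from h import *
f,z,K,W=load('w4'); C=cloud(z,K,W)
for uv in [(324,232),(324,258),(270,300),(278,290),(380,300),(324,285),(320,300),(310,290),(338,300),(300,310),(126,345)]: print(uv,C[uv[1],uv[0]].round(4))
f=load('w4')[0]; a=cv2.resize(f[200:420,210:440,::-1],None,fx=2.6,fy=2.6,interpolation=cv2.INTER_CUBIC); cv2.imwrite('pics/w4z.png',a)
f=load('s4')[0]; a=cv2.resize(f[180:290,250:400,::-1],None,fx=5,fy=5,interpolation=cv2.INTER_CUBIC); cv2.imwrite('pics/s4z.png',a)
```

```text
(324, 232) [ 0.5119 -0.1622  0.0157]
(324, 258) [ 0.5119 -0.1686  0.033 ]
(270, 300) [ 0.4886 -0.188   0.0324]
(278, 290) [ 0.4924 -0.1827  0.0337]
(380, 300) [ 0.5359 -0.1874  0.0337]
(324, 285) [ 0.5119 -0.1801  0.0345]
(320, 300) [ 0.5105 -0.1781  0.0526]
(310, 290) [ 0.5064 -0.1785  0.043 ]
(338, 300) [ 0.5172 -0.1786  0.0517]
(300, 310) [ 0.5029 -0.1827  0.0517]
(126, 345) [ 0.4102 -0.2237  0.0111]
```

View pics/w4z.png

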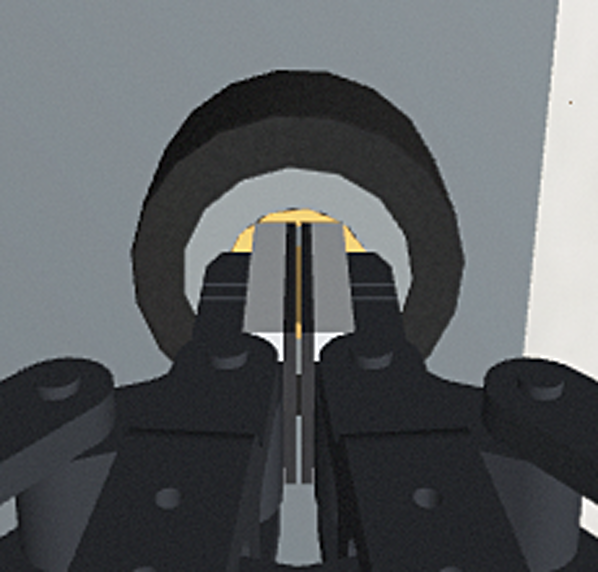

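View pics/s4z.png

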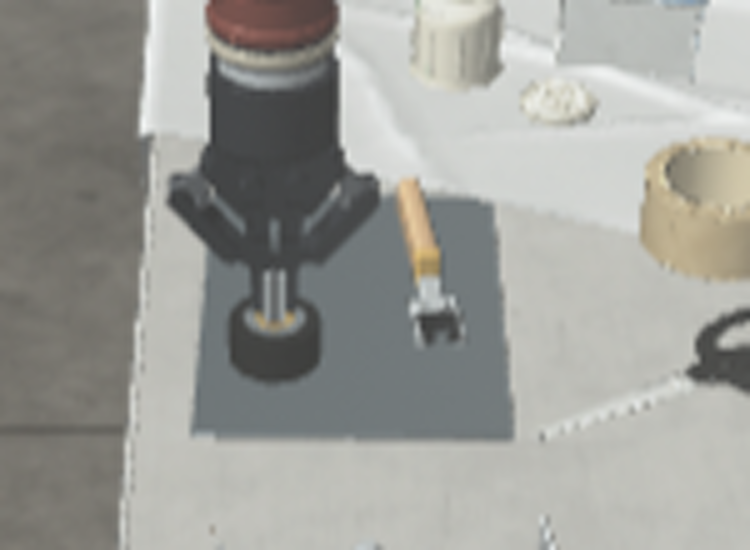

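Run:
```python
from h import *
for n,tz,pts in [('w1',(.4639,-.0603,.2038),[(205,302),(212,303),(195,315),(160,350),(180,350),(440,305),(445,302)]),('w4',(.5122,-.1901,.0077),[(314,286),(335,286),(314,300),(314,320),(314,326)])]:
    f,z,K,W=load(n); C=cloud(z,K,W)
    for u,v in pts:
        p=C[v,u]-np.array(tz); print(n,u,v,'tool xyz',(p*[1,-1,-1]).round(4))
```

```text
w1 205 302 tool xyz [-0.0437 -0.0123 -0.047 ]
w1 212 303 tool xyz [-0.0428 -0.0095 -0.0424]
w1 195 315 tool xyz [-0.0443 -0.0121 -0.0565]
w1 160 350 tool xyz [-0.0471 -0.0124 -0.0778]
w1 180 350 tool xyz [-0.0428 -0.0104 -0.0746]
w1 440 305 tool xyz [ 0.0426 -0.0104 -0.0462]
w1 445 302 tool xyz [ 0.0439 -0.0122 -0.0473]
w4 314 286 tool xyz [-0.0043 -0.0122 -0.0326]
w4 335 286 tool xyz [ 0.0042 -0.0122 -0.0328]
w4 314 300 tool xyz [-0.0039 -0.0124 -0.0457]
w4 314 320 tool xyz [-0.0036 -0.0123 -0.0604]
w4 314 326 tool xyz [-0.0035 -0.0121 -0.0639]
```

>>> {"method": "carry_out", "body": {"moves": [[[0,0,0,0,0,0,1],[0,0,0,0,0,0,1],[0,0,0,0,0,0,1],[0,0,0,0,0,0,1],[0,0,0,0,0,0,1],[0,0,0,0,0,0,1],[0,0,0,0,0,0.2,1],[0,0,0,0,0,0.2,1]]]}}

```text
time: 3.9
tool_pos: [0.5125, -0.1903, -0.0087]
tool_rot: [0.0, 1.0, -0.0, 0.001]
contact_force: [-0.5, 0.0, -0.3]
gripper_width: 0.998
```

>>> {"method": "carry_out", "body": {"moves": [[[0,0,0,0,0,0.2,1],[0,0,0,0,0,0.2,1],[0,0,0,0,0,0.08,1],[0,0,0,0,0,0,1],[0,0,0,0,0,0,1]]]}}

```text
time: 4.32
tool_pos: [0.5117, -0.1898, -0.0284]
tool_rot: [-0.0, 1.0, 0.0, -0.0]
contact_force: [-0.4, 0.2, 0.2]
gripper_width: 1.004
```

>>> {"method": "carry_out", "body": {"moves": [[[0,0,0,0,0,0,-1],[0,0,0,0,0,0,-1],[0,0,0,0,0,0,-1],[0,0,0,0,0,0,-1],[0,0,0,0,0,0,-1],[0,0,0,0,0,0,-1]]]}}

```text
time: 4.82
tool_pos: [0.5129, -0.1905, -0.0268]
tool_rot: [0.0, 1.0, 0.0, 0.001]
contact_force: [-0.3, -0.8, 5.7]
gripper_width: 0.65
```

Run:
```python
from h import *
s=state();print(s['time'],s['tool_pos'],s['gripper_width'],s['contact_force']); shot('wrist','w5')
```

```text
4.8167 [ 0.5129386  -0.19050829 -0.02678263] 0.6503847783377548 [-0.34559446 -0.80864785  5.70657148]
```

View pics/w5.png

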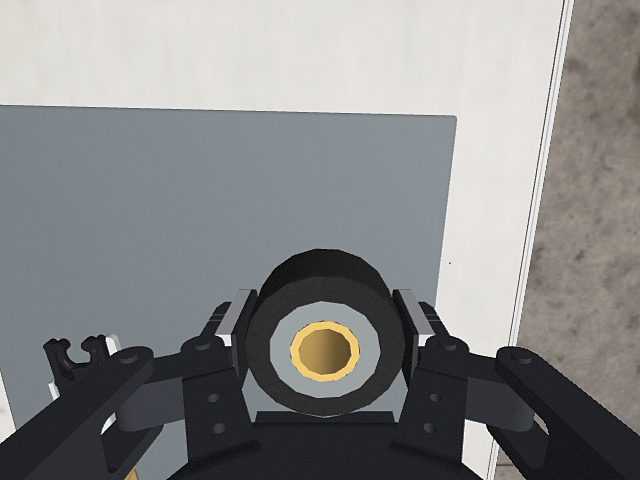

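>>> {"method": "carry_out", "body": {"moves": [[[0,0,0,0,0,-0.3,-1],[0,0,0,-0.2,0,-0.6,-1],[0,0,0,-0.3,-0.2,-0.7,-1],[0,0,0,-0.3,-0.5,-0.6,-1],[0,0,0,-0.3,-0.8,-0.25,-1],[0,0,0,-0.1,-0.9,0,-1],[0,0,0,0,-0.9,0,-1],[0,0,0,0,-0.9,0,-1]]]}}

```text
time: 5.53
tool_pos: [0.463, -0.0206, 0.0705]
tool_rot: [-0.0, 1.0, -0.001, 0.0]
contact_force: [-0.4, -0.8, -1.9]
gripper_width: 0.648
```

>>> {"method": "carry_out", "body": {"moves": [[[0,0,0,0,-0.9,0,-1],[0,0,0,0,-0.7,0,-1],[0,0,0,0,-0.4,0,-1],[0,0,0,0,0,0,-1],[0,0,0,0,0,0,-1],[0,0,0,0,0,0,-1]]]}}

```text
time: 6.03
tool_pos: [0.4637, 0.0574, 0.07]
tool_rot: [0.0, 1.0, -0.0, -0.0]
contact_force: [0.5, -0.3, -1.6]
gripper_width: 0.645
```

Run:
```python
from h import *
s=state();print(s['time'],s['tool_pos'],s['tool_rot'],s['gripper_width'],s['contact_force']); shot('wrist','w6');shot('side','s6');shot('scene','c6')
f,z,K,W=load('w6'); C=cloud(z,K,W);X,Y,Z=C[...,0],C[...,1],C[...,2]
hsv=cv2.cvtColor(f,cv2.COLOR_RGB2HSV); b=cv2.inRange(hsv,(10,100,80),(30,255,255)); b[:300]=0; b[:,:270]=0; b[:,380:]=0
b=cv2.morphologyEx(b,cv2.MORPH_CLOSE,np.ones((5,5)))
c=max(cv2.findContours(b,cv2.RETR_EXTERNAL,cv2.CHAIN_APPROX_NONE)[0],key=cv2.contourArea)
m=(b>0); print('top z',np.percentile(Z[m],[50,90,98]))
h=s['tool_pos'][2]+.0598
P=np.array([ray(a[0][0],a[0][1],K,W,h) for a in c])[:,:2].astype(np.float32); e=cv2.fitEllipse(P); print('ring',e, np.array(e[0])-s['tool_pos'][:2])
for n,k in [('c6',(210,150,310,250)),('s6',(270,250,370,350))]:
    f=load(n)[0]; a,b,c,d=k; cv2.imwrite('pics/z_'+n+'.png',cv2.resize(f[b:d,a:c,::-1],None,fx=6,fy=6,interpolation=cv2.INTER_CUBIC)[:600,:800])
```

```text
6.0333 [0.46367774 0.05744568 0.06999397] [ 2.25373293e-04  9.99999938e-01 -6.98957345e-05 -2.62394474e-04] 0.6447048626058051 [ 0.53871935 -0.29671518 -1.61490548]
top z [0.12809109 0.13068656 0.13123945]
ring ((0.4636531472206116, 0.057340022176504135), (0.02327772043645382, 0.02331092581152916), 136.11117553710938) [-2.45900155e-05 -1.05658036e-04]
```

View pics/w6.png

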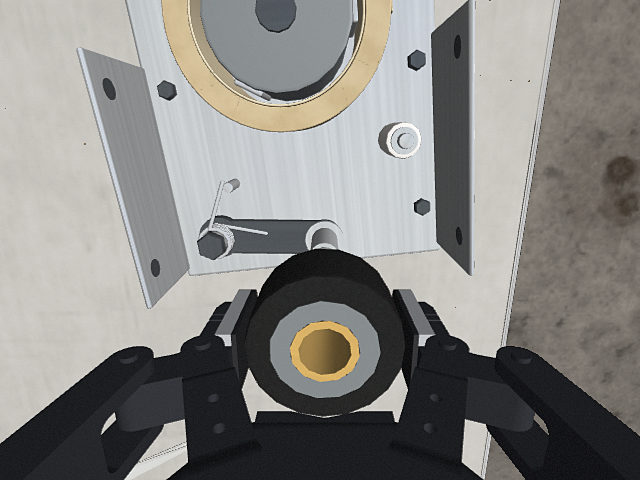

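View pics/z_s6.png

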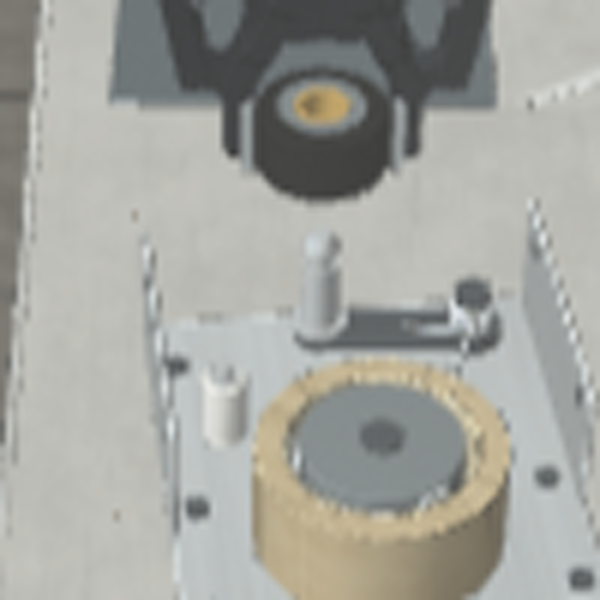

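View pics/z_c6.png

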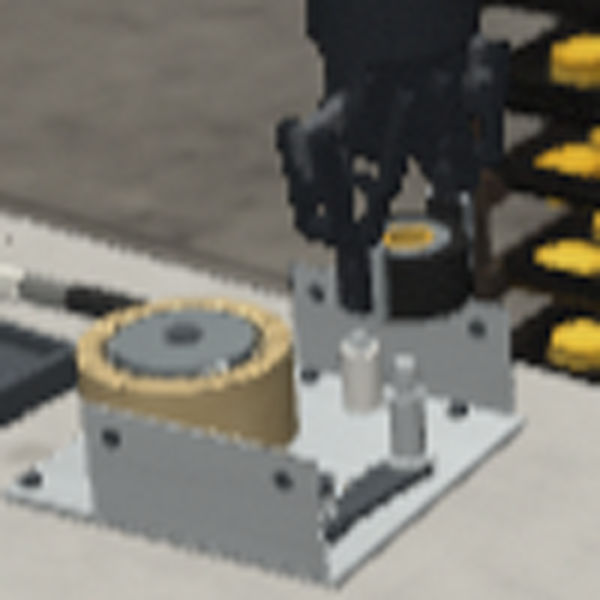

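>>> {"method": "carry_out", "body": {"moves": [[[0,0,0,0,-0.15,0,-1],[0,0,0,0,0,0.3,-1],[0,0,0,0,0,0.4,-1],[0,0,0,0,0,0.2,-1],[0,0,0,0,0,0.15,-1],[0,0,0,0,0,0.1,-1],[0,0,0,0,0,0,-1]]]}}

```text
time: 6.77
tool_pos: [0.4632, 0.064, 0.0229]
tool_rot: [-0.0, 1.0, -0.0, -0.001]
contact_force: [-0.7, 0.0, -1.5]
gripper_width: 0.644
```

Run:
```python
from h import *
s=state();print(s['time'],s['tool_pos'],s['tool_rot'],s['gripper_width'],s['contact_force']); shot('wrist','w7');shot('side','s7')
f=load('w7')[0]; cv2.imwrite('pics/w7z.png',cv2.resize(f[230:430,220:430,::-1],None,fx=3,fy=3,interpolation=cv2.INTER_CUBIC)[:600,:800])
for n,k in [('s7',(270,250,370,350))]:
    f=load(n)[0]; a,b,c,d=k; cv2.imwrite('pics/z_'+n+'.png',cv2.resize(f[b:d,a:c,::-1],None,fx=6,fy=6,interpolation=cv2.INTER_CUBIC)[:600,:800])
```

```text
6.7667 [0.4631752  0.06397114 0.02293147] [-1.63649626e-05  9.99999462e-01 -5.76102269e-05 -1.03563995e-03] 0.643535818043089 [-0.70354315  0.03551145 -1.53336975]
```

View pics/w7z.png

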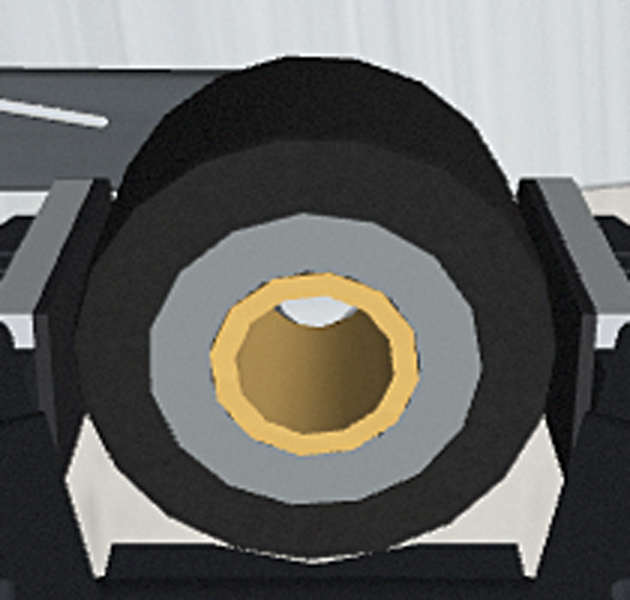

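View pics/z_s7.png

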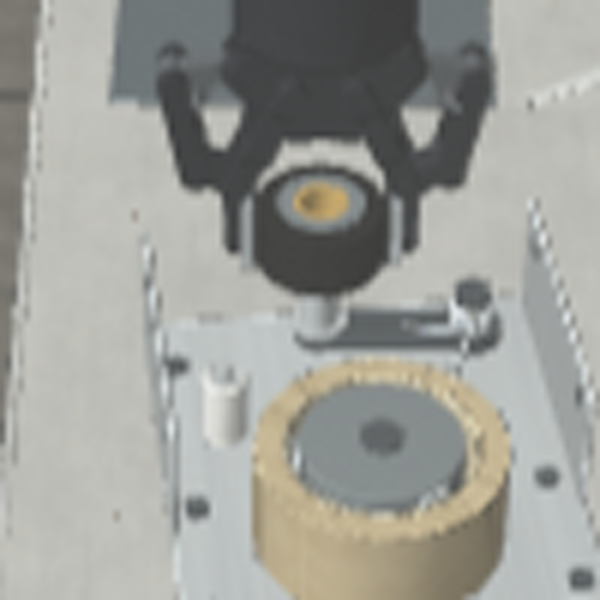

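>>> {"method": "carry_out", "body": {"moves": [[[0,0,0,0,0,0.2,-1],[0,0,0,0,0,0.2,-1],[0,0,0,0,0,0.2,-1],[0,0,0,0,0,0.15,-1],[0,0,0,0,0,0.05,-1],[0,0,0,0,0,0,-1]]]}}

```text
time: 7.37
tool_pos: [0.4633, 0.064, -0.009]
tool_rot: [-0.0, 1.0, 0.0, -0.001]
contact_force: [0.1, -0.5, -0.2]
gripper_width: 0.642
```

Run:
```python
from h import *
s=state();print(s['time'],s['tool_pos'],s['tool_rot'],s['gripper_width'],s['contact_force'],s['ft_torque']); shot('wrist','w8')
f=load('w8')[0]; cv2.imwrite('pics/w8z.png',cv2.resize(f[230:430,220:430,::-1],None,fx=3,fy=3,interpolation=cv2.INTER_CUBIC)[:600,:800])
```

```text
7.3667 [ 0.46328385  0.06404157 -0.00898233] [-4.94718364e-05  9.99999654e-01  3.85785523e-06 -8.30548993e-04] 0.6418688624853803 [ 0.13730801 -0.45720967 -0.16549908] [-0.04899305 -0.02219228  0.00637409]
```

View pics/w8z.png

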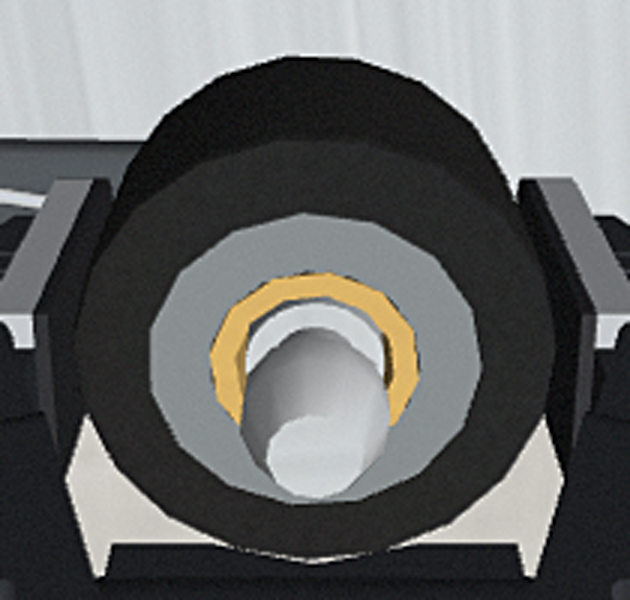

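Stud passes through the bore with no side force. Lower the last few millimetres until a light contact.

>>> {"method": "carry_out", "body": {"moves": [[[0,0,0,0,0,0.04,-1],[0,0,0,0,0,0.02,-1],[0,0,0,0,0,0,-1]]]}}

```text
time: 7.67
tool_pos: [0.4642, 0.064, -0.0102]
tool_rot: [-0.0, 1.0, 0.0, 0.0]
contact_force: [-0.7, -0.4, -1.2]
gripper_width: 0.649
```

>>> {"method": "carry_out", "body": {"moves": [[[0,0,0,0,0,0.02,-1],[0,0,0,0,0,0,-1]]]}}

```text
time: 7.83
tool_pos: [0.4641, 0.064, -0.011]
tool_rot: [-0.0, 1.0, -0.0, 0.0]
contact_force: [-0.6, -0.0, -2.4]
gripper_width: 0.645
```

>>> {"method": "carry_out", "body": {"moves": [[[0,0,0,0,0,0.02,-1],[0,0,0,0,0,0,-1],[0,0,0,0,0,0,0.6],[0,0,0,0,0,0,0.6],[0,0,0,0,0,0,0.6],[0,0,0,0,0,0,0.6]]]}}

```text
time: 8.33
tool_pos: [0.4641, 0.064, -0.0118]
tool_rot: [-0.0, 1.0, -0.0, 0.0]
contact_force: [0.4, -0.0, -0.1]
gripper_width: 0.799
```

>>> {"method": "carry_out", "body": {"moves": [[[0,0,0,0,0,-0.2,0.6],[0,0,0,0,0,-0.5,0.6],[0,0,0,0,0,-0.9,0.6],[0,0,0,0,0,-0.9,0.6],[0,0,0,0,0,-0.7,0.6],[0,0,0,0,0,0,0.6]]]}}

```text
time: 8.83
tool_pos: [0.4688, 0.064, 0.1244]
tool_rot: [0.0, 1.0, 0.0, 0.007]
contact_force: [1.1, 0.1, 0.1]
gripper_width: 0.8
```

Run:
```python
from h import *
s=state();print(s['time'],s['tool_pos'],s['tool_rot'],s['gripper_width'],s['contact_force'],s['ft_torque']); shot('wrist','w9')
f,z,K,W=load('w9'); C=cloud(z,K,W);X,Y,Z=C[...,0],C[...,1],C[...,2]
m=(np.hypot(X-.464,Y-.064)<.03)&(Z>.03)
print(np.histogram(Z[m],bins=np.arange(.03,.074,.004)))
r=(np.hypot(X-.464,Y-.064)<.026)&(np.hypot(X-.464,Y-.064)>.012)&(Z>.04)&(Z<.056); 
print('roller top z',np.median(Z[r]), X[r].mean(),Y[r].mean())
t=m&(Z>.062); print('tip',X[t].mean(),Y[t].mean(),Z[t].max())
```

```text
8.8333 [0.46879564 0.06396411 0.12437461] [1.45101836e-04 9.99977002e-01 5.33829607e-05 6.78023466e-03] 0.8003083263860988 [1.14208919 0.09241639 0.12260194] [-0.07720588 -0.06960827  0.00678988]
(array([  60,   62,   78,  109, 4154,   49,   11,   86,  252,  106]), array([0.03 , 0.034, 0.038, 0.042, 0.046, 0.05 , 0.054, 0.058, 0.062,
       0.066, 0.07 ]))
roller top z 0.04813968437350684 0.4639663007607645 0.0648094099246939
tip 0.4628456107742429 0.07889668397100963 0.25072723660114504
```

View pics/w9.png

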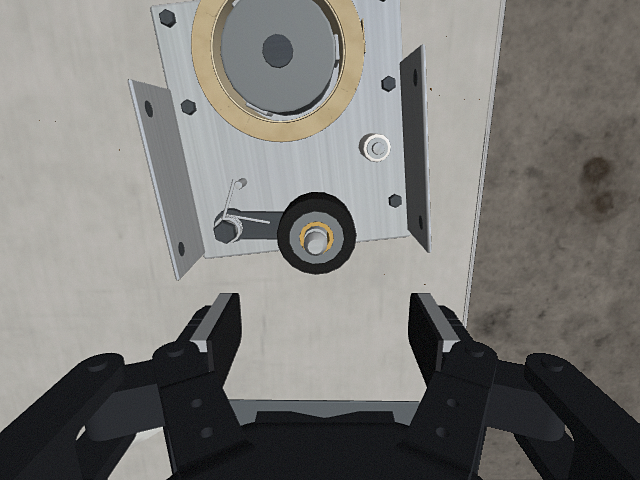

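Run:
```python
from h import *
f,z,K,W=load('w9'); C=cloud(z,K,W);X,Y,Z=C[...,0],C[...,1],C[...,2]
print(C[230,205],C[258,207])
m=(np.hypot(X-.464,Y-.064)<.014)
for lo in (.062,.064): 
    t=m&(Z>lo)&(Z<.07); print('tip',X[t].mean(),Y[t].mean())
# flanges top edges z=.064: fit line
t=(np.abs(Z-.064)<.004)
for nm,sel in [('R',t&(X>.52)&(X<.58)),('L',t&(X<.40)&(X>.33))]:
    p=np.stack([X[sel],Y[sel]],1).astype(np.float32); l=cv2.fitLine(p,cv2.DIST_HUBER,0,.01,.01).ravel(); print(nm,len(p),l,np.degrees(np.arctan2(l[1],l[0]))%180)
# plate front edge: mask plate z .003-.009 boundary -> lowest pixel by column
g=(Z>.0035)&(Z<.01)&(Y>.02)&(Y<.2)
pts=[]
for u in list(range(212,275,3))+list(range(360,405,3)):
    v=np.nonzero(g[200:280,u])[0]
    if len(v): pts.append(ray(u,200+v.max()+.5,K,W,.006)[:2])
l=cv2.fitLine(np.array(pts,np.float32),cv2.DIST_HUBER,0,.01,.01).ravel(); print('front',len(pts),l,np.degrees(np.arctan2(l[1],l[0])))
f,z,K,W=load('w2')
# fork wall edges: left side outer wall bottom/top from zoom; shaft edges
P=lambda a,h:ray(225+a[0]/6,60+a[1]/6,K,W,h)[:2]
for nm,a,b,h in [('clipL',(152,90),(172,275),.0105),('clipR',(300,70),(328,262),.0105),('shaftL',(216,305),(242,515),.008),('shaftR',(298,298),(325,512),.008)]:
    d=P(a,h)-P(b,h); print(nm,P(a,h),P(b,h),np.degrees(np.arctan2(d[1],d[0])))
```

```text
[0.37378435 0.05811528 0.00452282] [0.37344234 0.03432827 0.00516877]
tip 0.46341042911029556 0.06449364899034511
tip 0.46348043064196587 0.0642452932821808
R 1257 [ 0.11031916 -0.9938962   0.53008443  0.13274701] 96.33372
L 1372 [ 0.10935502 -0.99400276  0.36429307  0.10713728] 96.278145
front 36 [0.9938967  0.11031446 0.4501034  0.04279147] 6.3334427
clipL [ 0.39884912 -0.2044753 ] [ 0.40033334 -0.23084886] 93.22103413479614
clipR [ 0.42132439 -0.20178447] [ 0.4244994  -0.22905477] 96.6409113398495
shaftL [ 0.40649169 -0.23515506] [ 0.40897837 -0.26700964] 94.46365488646894
shaftR [ 0.41933341 -0.23417304] [ 0.42228884 -0.26659614] 95.2082252680468
```

Run:
```python
from h import *
s=state();print(s['time'],s['tool_pos'],s['tool_rot'],s['joint_pos'],s['joint_vel'].round(2))
f,z,K,W=load('w2'); C=cloud(z,K,W);X,Y,Z=C[...,0],C[...,1],C[...,2]
g=np.zeros_like(Z,bool); g[290:412,300:400]=1
m=g&(Z>.02)&(Z<.11); print(np.histogram(Z[m],bins=np.arange(.02,.12,.01)))
for lo,hi in [(.02,.06),(.06,.09),(.09,.11)]:
    k=m&(Z>lo)&(Z<hi); print(lo,X[k].min(),X[k].max(),Y[k].min(),Y[k].max())
f,z,K,W=load('side0'); C=cloud(z,K,W);X,Y,Z=C[...,0],C[...,1],C[...,2]
hsv=cv2.cvtColor(f,cv2.COLOR_RGB2GRAY); k=(hsv<70); k[:170]=0;k[215:]=0;k[:,:298]=0;k[:,316:]=0
print('side stamp',X[k].min(),X[k].max(),Y[k].min(),Y[k].max(),Z[k].max())
```

```text
8.8833 [0.46717338 0.06395547 0.12122829] [1.09080950e-04 9.99989147e-01 4.29316662e-05 4.65745800e-03] [-2.19548406e-02 -2.69736481e-01  2.05110461e+00 -1.35442180e-05
  1.35090703e+00 -2.20378121e-02] [-0.    0.04  0.07  0.   -0.01 -0.  ]
(array([ 169,  182,  202,  521,   76,  313,  320, 1583,    0]), array([0.02, 0.03, 0.04, 0.05, 0.06, 0.07, 0.08, 0.09, 0.1 , 0.11]))
0.02 0.4841558939249791 0.5205175450489353 -0.5060678694009427 -0.442415346394365
0.06 0.48543571260494334 0.5185075438447473 -0.495433819001295 -0.4452405140723037
0.09 0.48775142279414957 0.5177684251494881 -0.4982964392041075 -0.44736930096676336
side stamp 0.49081804706249543 0.4908889730584318 -0.45281617243577643 -0.4443652218198362 0.07272505872395651
```

>>> {"method": "carry_out", "body": {"moves": [[[0,0,0,-0.1,0.4,0,0.3],[0,0,0,-0.1,0.8,0,0.3],[0,0,0,-0.1,0.9,0,0.3],[0,0,0,-0.1,0.95,0,0.3],[0,0,0,-0.1,0.95,0,0.3],[0,0,0,-0.1,0.95,0,0.3],[0,0,0,-0.1,0.95,0,0.3],[0,0,0,-0.1,0.95,0,0.3]]]}}

```text
time: 9.55
tool_pos: [0.4307, -0.2113, 0.115]
tool_rot: [-0.001, 1.0, -0.0, -0.001]
contact_force: [-0.1, -0.3, 0.2]
gripper_width: 0.653
```

>>> {"method": "carry_out", "body": {"moves": [[[0,0,0,-0.1,0.95,0.2,0.3],[0,0,0,-0.1,0.85,0.4,0.3],[0,0,0,-0.09,0.8,0.4,0.3],[0,0,-0.98,0,0,0,0.3],[0,0,0,0,0,0,0.3],[0,0,0,0,0,0,0.3]]]}}

```text
time: 10.05
tool_pos: [0.4197, -0.3134, 0.075]
tool_rot: [-0.001, 0.999, 0.041, -0.001]
contact_force: [0.3, 1.4, 0.8]
gripper_width: 0.647
```

Run:
```python
from h import *
s=state();print(s['time'],s['tool_pos'],s['tool_rot'],s['joint_vel'].round(2))
T=T_tool(s); print(T[:3,:3].round(3)); shot('wrist','w10')
```

```text
10.05 [ 0.4196621  -0.31344517  0.07495125] [-9.93977901e-04  9.99138540e-01  4.14803527e-02 -7.55059372e-04] [ 0.02 -0.03 -0.   -0.   -0.    0.  ]
[[ 0.997  0.083 -0.002]
 [ 0.083 -0.997  0.002]
 [-0.001 -0.002 -1.   ]]
```

View pics/w10.png

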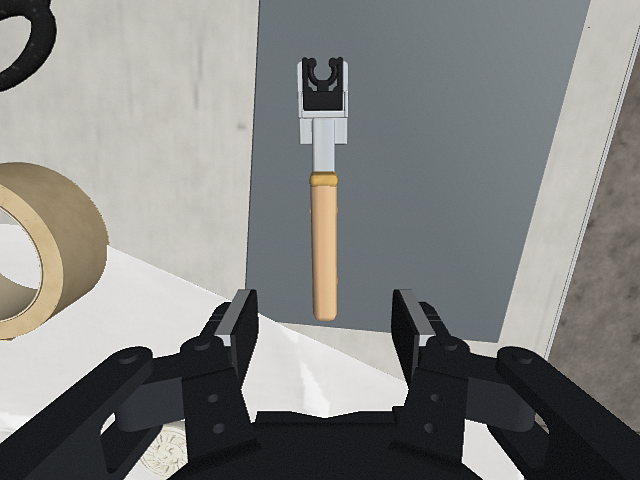

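Run:
```python
from h import *
f,z,K,W=load('w10'); s=state(); T=np.linalg.inv(T_tool(s))
def tl(u,v,h): return (T@np.append(ray(u,v,K,W,h),1))[:3].round(4)
hsv=cv2.cvtColor(f,cv2.COLOR_RGB2HSV); m=cv2.inRange(hsv,(5,60,90),(25,255,255)); m[:, :300]=0; m[:,345:]=0; m[:165]=0;m[330:]=0
v,u=np.nonzero(m); print(v.min(),v.max())
for r in [175,200,230,260,290,305]:
    c=np.nonzero(m[r])[0]; print(r,c.min(),c.max(),tl(c.min()-.5,r,.029),tl(c.max()+.5,r,.029))
print('front',tl(323,v.min(),.025),'back',tl(323,v.max()+.5,.025))
print('clip open', tl(323,74,.0105))
cv2.imwrite('pics/w10z.png',cv2.resize(f[45:155,270:380,::-1],None,fx=5,fy=5,interpolation=cv2.INTER_CUBIC))
```

```text
171 320
175 311 336 [-0.0085 -0.047   0.0467] [ 0.0066 -0.047   0.0467]
200 311 336 [-0.0087 -0.0324  0.0467] [ 0.0067 -0.0323  0.0467]
230 312 336 [-0.0083 -0.014   0.0467] [ 0.0068 -0.014   0.0466]
260 313 336 [-0.0079  0.0053  0.0466] [0.007  0.0053 0.0466]
290 313 336 [-0.0081  0.0255  0.0466] [0.0071 0.0256 0.0466]
305 313 336 [-0.0082  0.036   0.0466] [0.0072 0.0361 0.0466]
front [-0.0013 -0.0489  0.0507] back [-0.0015  0.0494  0.0506]
clip open [-0.0012 -0.1035  0.0652]
```

View pics/w10z.png

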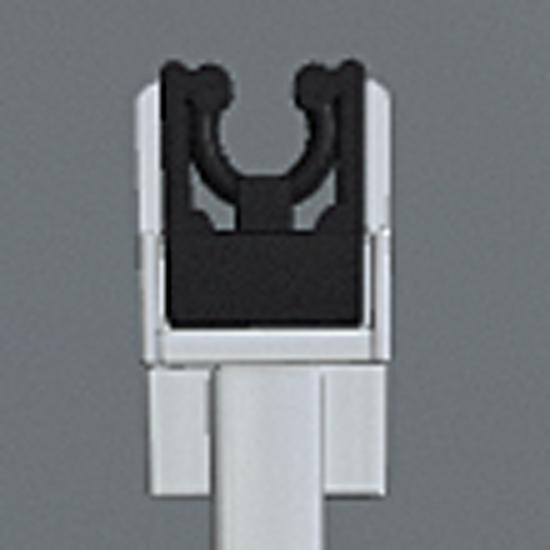

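>>> {"method": "carry_out", "body": {"moves": [[[0,0,0,-0.02,0,0.5,0.3],[0,0,0,0,0,0.7,0.3],[0,0,0,0,0,0.7,0.3],[0,0,0,0,0,0.45,0.3],[0,0,0,0,0,0.2,0.3],[0,0,0,0,0,0,0.3],[0,0,0,0,0,0,0.3]]]}}

```text
time: 10.68
tool_pos: [0.4204, -0.3139, -0.025]
tool_rot: [0.001, 0.999, 0.043, 0.0]
contact_force: [-0.5, -0.1, 0.4]
gripper_width: 0.649
```

>>> {"method": "carry_out", "body": {"moves": [[[0,0,0,0,0,0,-0.3],[0,0,0,0,0,0,-1],[0,0,0,0,0,0,-1],[0,0,0,0,0,0,-1],[0,0,0,0,0,0,-1],[0,0,0,0,0,0,-1]]]}}

```text
time: 11.18
tool_pos: [0.4206, -0.3153, -0.0238]
tool_rot: [0.001, 0.999, 0.043, 0.001]
contact_force: [-2.1, -0.7, 6.7]
gripper_width: 0.177
```

Run:
```python
from h import *
s=state();print(s['time'],s['tool_pos'],s['tool_rot'],s['gripper_width'],s['contact_force'],s['ft_torque']); shot('wrist','w11')
```

```text
11.1833 [ 0.42064181 -0.31533617 -0.02375165] [1.30117997e-03 9.99080785e-01 4.28386962e-02 8.59646729e-04] 0.1766435425895171 [-2.07961358 -0.69228749  6.68860983] [0.05012327 0.29767281 0.02389762]
```

View pics/w11.png

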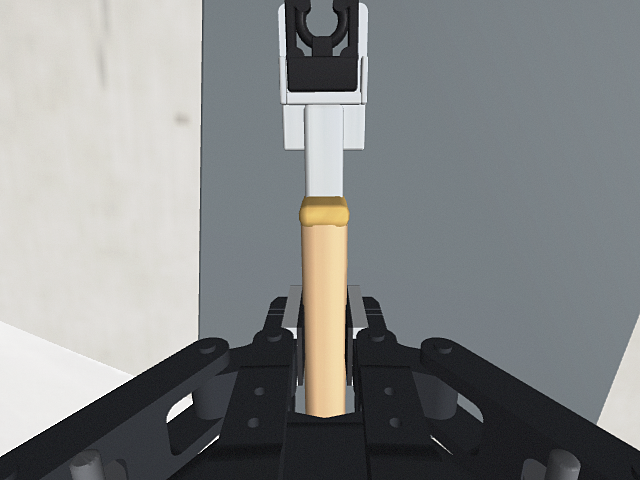

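>>> {"method": "carry_out", "body": {"moves": [[[0,0,0,0,0,-0.1,-1],[0,0,0,0,0,-0.3,-1],[0,0,0,0,0,-0.4,-1],[0,0,0,0,0,-0.4,-1],[0,0,0,0,0,-0.4,-1],[0,0,0,0,0,-0.2,-1],[0,0,0,0,0,-0.1,-1],[0,0,0,0,0,0,-1]]]}}

```text
time: 11.9
tool_pos: [0.4201, -0.3145, 0.0513]
tool_rot: [0.001, 0.999, 0.043, 0.001]
contact_force: [-0.2, -0.4, -1.2]
gripper_width: 0.171
```

>>> {"method": "carry_out", "body": {"moves": [[[0,0,0,0.05,-0.15,0,-1],[0,0,0,0.12,-0.35,0,-1],[0,0,0,0.18,-0.55,0,-1],[0,0,0,0.22,-0.65,0,-1],[0,0,0,0.22,-0.7,0,-1],[0,0,0,0.22,-0.7,0,-1],[0,0,0,0.22,-0.65,0,-1],[0,0,0,0.2,-0.55,0,-1]]]}}

```text
time: 12.57
tool_pos: [0.4608, -0.1351, 0.0485]
tool_rot: [-0.001, 0.999, 0.043, -0.001]
contact_force: [1.1, 0.0, -2.8]
gripper_width: 0.176
```

>>> {"method": "carry_out", "body": {"moves": [[[0,0,0,0.18,-0.45,0,-1],[0,0,0,0.14,-0.35,0,-1],[0,0,0,0.1,-0.25,0,-1],[0,0,0,0.06,-0.12,0,-1],[0,0,0,0.04,-0.05,0,-1],[0,0,-0.13,0,0,0,-1],[0,0,-0.13,0,0,0,-1],[0,0,0,0,0,0,-1]]]}}

```text
time: 13.23
tool_pos: [0.4783, -0.0881, 0.0501]
tool_rot: [0.0, 0.999, 0.054, -0.0]
contact_force: [-0.3, -0.3, -1.3]
gripper_width: 0.173
```

Run:
```python
from h import *
s=state();print(s['time'],s['tool_pos'],s['tool_rot'],s['gripper_width'],s['contact_force'],s['joint_vel'].round(2)); shot('wrist','w12'); shot('side','s12'); shot('scene','c12')
print(T_tool(s)[:3,:3].round(4))
for n,k in [('c12',(230,150,370,290)),('s12',(270,230,370,330))]:
    f=load(n)[0]; a,b,c,d=k; cv2.imwrite('pics/z_'+n+'.png',cv2.resize(f[b:d,a:c,::-1],None,fx=5,fy=5,interpolation=cv2.INTER_CUBIC)[:600,:800])
```

```text
13.2333 [ 0.47831814 -0.08806638  0.05005028] [ 8.93975476e-05  9.98545774e-01  5.39103219e-02 -8.22192936e-05] 0.1734522902305722 [-0.34066885 -0.33903947 -1.29845492] [-0.   -0.    0.    0.    0.    0.02]
[[ 9.942e-01  1.077e-01 -2.000e-04]
 [ 1.077e-01 -9.942e-01 -2.000e-04]
 [-2.000e-04  2.000e-04 -1.000e+00]]
```

View pics/w12.png

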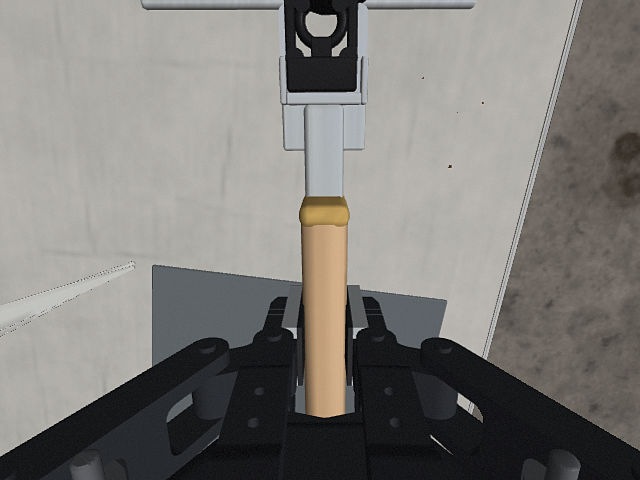

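View pics/z_s12.png

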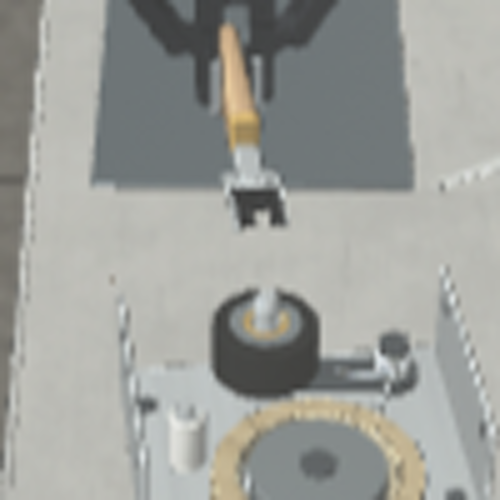

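View pics/z_c12.png

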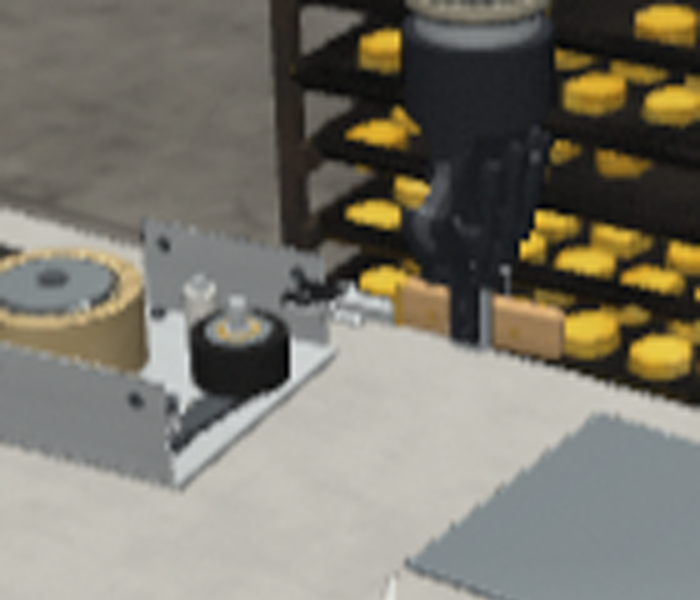

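Run:
```python
from h import *
f,z,K,W=load('w12'); s=state(); T=np.linalg.inv(T_tool(s)); C=cloud(z,K,W)
cv2.imwrite('pics/w12z.png',cv2.resize(f[0:160,250:400,::-1],None,fx=4,fy=4,interpolation=cv2.INTER_CUBIC)[:600])
def pt(u,v): return (T@np.append(C[v,u],1))[:3].round(4)
for n,uv in [('clip body',(322,75)),('clipL',(294,75)),('clipR',(350,75)),('backwall top',(322,97)),('shaft',(323,150)),('handle top',(325,240)),('handle back',(325,380))]: print(n,uv,pt(*uv))
h=s['tool_pos'][2]-.0193
for uv in [(321.5,24),(287.5,75),(356,75),(303,150),(344,150)]: print(uv,(T@np.append(ray(*uv,K,W,h),1))[:3].round(4))
```

```text
clip body (322, 75) [-0.0008 -0.0903 -0.0337]
clipL (294, 75) [-0.0102 -0.0902 -0.0352]
clipR (350, 75) [ 0.0086 -0.0901 -0.0356]
backwall top (322, 97) [-0.0008 -0.0831 -0.0362]
shaft (323, 150) [-0.0005 -0.0657 -0.0373]
handle top (325, 240) [ 0.0002 -0.0376 -0.0531]
handle back (325, 380) [ 0.0002  0.0164 -0.0536]
(321.5, 24) [-0.0013 -0.1186  0.0193]
(287.5, 75) [-0.0174 -0.0971  0.0193]
(356, 75) [ 0.0149 -0.0971  0.0193]
(303, 150) [-0.0107 -0.0626  0.0193]
(344, 150) [ 0.0098 -0.0626  0.0193]
```

View pics/w12z.png

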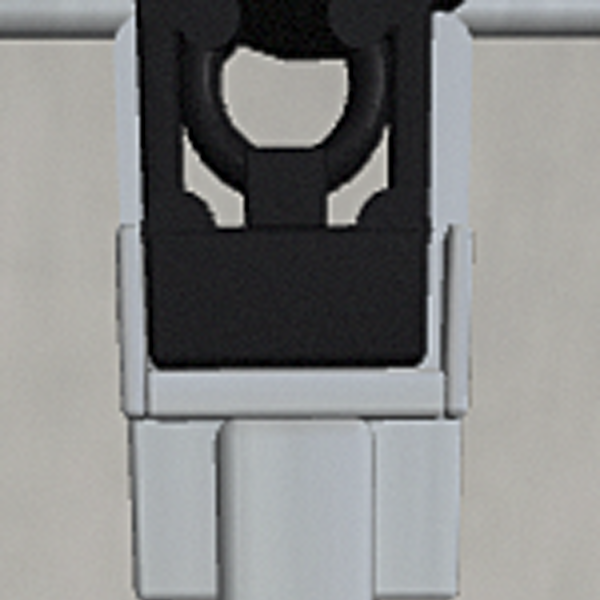

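Run:
```python
from h import *
f,z,K,W=load('w12'); s=state(); T=T_tool(s); Ti=np.linalg.inv(T)
h=s['tool_pos'][2]+.0343
for uv in [(321.3,23.7),(322,92),(321.5,60)]: print(uv,(Ti@np.append(ray(*uv,K,W,h),1))[:3].round(4))
st=np.array([.464,.0641]); p=Ti[:2,:2]@(st-s['tool_pos'][:2]); print('stud in tool',p)
# check stud position using side & scene cams rel. to fork: triangulate stud tip
for n in ['s12','c12']:
    f,z,K,W=load(n); 
    for P,nm in [((.464,.0641,.066),'stud'),(tuple(T[:3,:3]@[-.0008,-.107,-.0343]+T[:3,3]),'clip')]:
        c=np.linalg.inv(W)@np.append(P,1); q=K@c[:3]; print(n,nm,q[:2]/q[2])
```

```text
(321.3, 23.7) [-0.001  -0.1057 -0.0343]
(322, 92) [-0.0008 -0.0849 -0.0343]
(321.5, 60) [-0.001  -0.0949 -0.0343]
stud in tool [ 0.00200957 -0.15272084]
s12 stud [323.1390645 288.5898305]
s12 clip [321.9454975  271.92724915]
c12 stud [276.85112528 209.76905313]
c12 clip [290.36322311 207.37636944]
```

>>> {"method": "carry_out", "body": {"moves": [[[0,0,0,0.03,-0.1,0,-1],[0,0,0,0.03,-0.15,0.1,-1],[0,0,0,0.015,-0.15,0.15,-1],[0,0,0,0,-0.12,0.15,-1],[0,0,0,0,-0.08,0.1,-1],[0,0,0,0,-0.05,0.08,-1],[0,0,0,0,0,0.05,-1],[0,0,0,0,0,0,-1]]]}}

```text
time: 14.05
tool_pos: [0.4781, -0.061, 0.0242]
tool_rot: [-0.0, 0.999, 0.054, -0.001]
contact_force: [-0.3, -0.5, -2.4]
gripper_width: 0.171
```

Run:
```python
from h import *
s=state();print(s['time'],s['tool_pos'],s['tool_rot'],s['contact_force'],s['ft_torque']); shot('wrist','w13'); shot('side','s13'); shot('scene','c13')
T=T_tool(s); Ti=np.linalg.inv(T); print('stud in tool',Ti@[.464,.0641,.05,1])
a=[]
for n,k in [('c13',(250,170,330,250)),('s13',(285,250,365,330))]:
    f=load(n)[0]; x0,y0,x1,y1=k; a.append(cv2.resize(f[y0:y1,x0:x1,::-1],None,fx=5,fy=5,interpolation=cv2.INTER_CUBIC))
cv2.imwrite('pics/z13.png',np.hstack(a))
```

```text
14.05 [ 0.47813615 -0.06096673  0.02418345] [-1.16100570e-04  9.98525104e-01  5.42887297e-02 -5.80784688e-04] [-0.25296847 -0.49022159 -2.3755573 ] [-0.06519521  0.0099135   0.02101134]
stud in tool [-5.23012495e-04 -1.25869730e-01 -2.57788487e-02  1.00000000e+00]
```

View pics/z13.png

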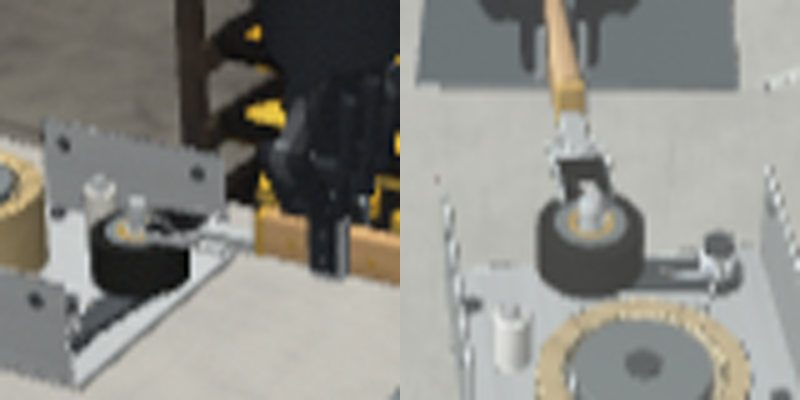

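View pics/w13.png

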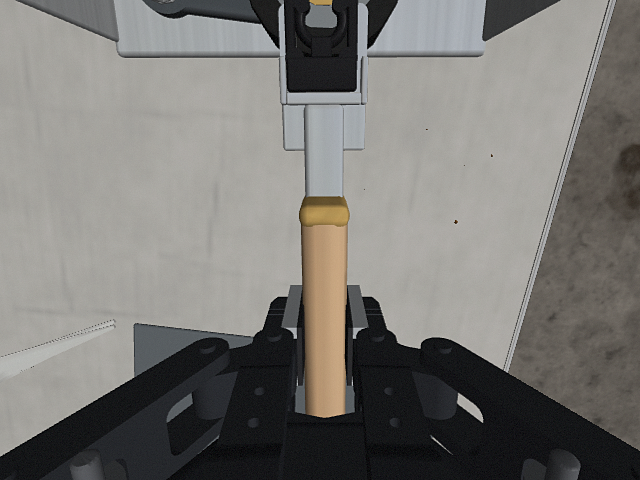

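>>> {"method": "carry_out", "body": {"moves": [[[0,0,0,0,0,0.03,-1],[0,0,0,0,0,0.02,-1],[0,0,0,0,0,0,-1]]]}}

```text
time: 14.45
tool_pos: [0.4786, -0.0614, 0.0229]
tool_rot: [0.0, 0.999, 0.054, -0.0]
contact_force: [0.0, -0.2, -1.4]
gripper_width: 0.179
```

>>> {"method": "carry_out", "body": {"moves": [[[0,0,0,0,0,0.01,-1],[0,0,0,0,0,0,-1],[0,0,0,0,0,0,-1]]]}}

```text
time: 14.7
tool_pos: [0.4786, -0.0613, 0.0225]
tool_rot: [-0.0, 0.999, 0.054, -0.0]
contact_force: [-0.3, 0.6, -1.2]
gripper_width: 0.172
```

>>> {"method": "carry_out", "body": {"moves": [[[0,0,0,0,0,0.01,-1],[0,0,0,0,0,0,-1],[0,0,0,0,0,0,-1]]]}}

```text
time: 14.95
tool_pos: [0.4786, -0.0612, 0.0221]
tool_rot: [-0.0, 0.999, 0.054, -0.0]
contact_force: [-0.2, -0.0, -1.4]
gripper_width: 0.172
```

Run:
```python
from h import *
s=state();print(s['time'],s['tool_pos'],s['tool_rot'],s['contact_force'],s['ft_torque'])
```

```text
14.95 [ 0.47858013 -0.06121411  0.02207244] [-1.06819766e-05  9.98535712e-01  5.40964951e-02 -4.36936941e-05] [-0.18856385 -0.0320108  -1.40089872] [ 0.02620443 -0.00329622 -0.04883073]
```

>>> {"method": "carry_out", "body": {"moves": [[[0,0,0,0,0,0.01,-1],[0,0,0,0,0,0,-1],[0,0,0,0,0,0,-1]]]}}

```text
time: 15.2
tool_pos: [0.4786, -0.0612, 0.0217]
tool_rot: [0.0, 0.999, 0.054, -0.0]
contact_force: [-0.2, -0.5, -1.9]
gripper_width: 0.178
```

```bash
python3 -c "
from h import *
s=state();print(s['tool_pos'],s['contact_force'],s['ft_torque'])"
```

```text
[ 0.47858421 -0.06123204  0.02166251] [-0.20655264 -0.46434859 -1.9109071 ] [-0.05286505  0.01328324  0.01682994]
```

>>> {"method": "carry_out", "body": {"moves": [[[0,0,0,0,0,0.01,-1],[0,0,0,0,0,0,-1],[0,0,0,0,0,0,-1]]]}}

```text
time: 15.45
tool_pos: [0.4786, -0.0612, 0.0212]
tool_rot: [-0.0, 0.999, 0.054, -0.0]
contact_force: [0.2, -0.3, -2.6]
gripper_width: 0.17
```

```bash
python3 -c "
from h import *
s=state();print(s['tool_pos'],s['contact_force'],s['ft_torque'])"
```

```text
[ 0.47856097 -0.06121909  0.02124047] [ 0.24207886 -0.33842573 -2.58895644] [-0.01083842 -0.02034578 -0.00229712]
```

>>> {"method": "carry_out", "body": {"moves": [[[0,0,0,0,0,0.01,-1],[0,0,0,0,0,0,-1],[0,0,0,0,0,0,-1]]]}}

```text
time: 15.7
tool_pos: [0.4787, -0.0612, 0.021]
tool_rot: [0.0, 0.999, 0.054, 0.0]
contact_force: [0.8, -0.2, -0.7]
gripper_width: 0.176
```

>>> {"method": "carry_out", "body": {"moves": [[[0,0,0,0,0,0.01,-1],[0,0,0,0,0,0,-1],[0,0,0,0,0,0,-1]]]}}

```text
time: 15.95
tool_pos: [0.4788, -0.0613, 0.0207]
tool_rot: [0.0, 0.999, 0.054, 0.0]
contact_force: [-0.6, 0.2, 0.2]
gripper_width: 0.175
```

Run:
```python
from h import *
s=state();print(s['tool_pos'],s['tool_rot'],s['contact_force'],s['ft_torque'])
f,z,K,W=shot('wrist','w14'); T=T_tool(s); Ti=np.linalg.inv(T); C=cloud(z,K,W)
def pt(u,v): 
    p=np.median(C[v-2:v+3,u-2:u+3].reshape(-1,3),0); return p.round(4),(Ti@np.append(p,1))[:3].round(4)
for n,uv in [('clip',(322,75)),('bridge',(322,45)),('handle front',(325,225)),('handle back',(325,400)),('rollerL',(265,10)),('rollerR',(380,10))]: print(n,*pt(*uv))
```

```text
[ 0.47876391 -0.06131802  0.02071661] [5.00884194e-05 9.98535868e-01 5.40935132e-02 9.99181461e-05] [-0.55061848  0.15043775  0.19739975] [-0.00321415  0.12448831  0.00280503]
clip [0.4683 0.0284 0.0557] [-0.0007 -0.0903 -0.035 ]
bridge [0.4673 0.0375 0.0556] [-0.0007 -0.0995 -0.0349]
handle front [ 0.4744 -0.0188  0.0737] [ 0.0003 -0.0427 -0.053 ]
handle back [ 0.4818 -0.0871  0.0736] [ 0.0003  0.026  -0.0529]
rollerL [0.4467 0.0476 0.0482] [-0.0201 -0.1117 -0.0275]
rollerR [0.4857 0.0518 0.0479] [ 0.0191 -0.1117 -0.0272]
```

>>> {"method": "carry_out", "body": {"moves": [[[0,0,0,0,0,-0.025,-1],[0,0,0,0,0,0,-1],[0,0,0,0,-0.05,0,-1],[0,0,0,0,-0.06,0,-1],[0,0,0,0,-0.06,0,-1],[0,0,0,0,-0.03,0,-1],[0,0,0,0,0,0,-1]]]}}

```text
time: 16.58
tool_pos: [0.4776, -0.0529, 0.0214]
tool_rot: [-0.0, 0.999, 0.054, -0.0]
contact_force: [-0.3, -0.1, -1.5]
gripper_width: 0.176
```

Run:
```python
from h import *
s=state();print(s['time'],s['tool_pos'],s['tool_rot'],s['contact_force'],s['ft_torque'])
T=T_tool(s); Ti=np.linalg.inv(T); print('stud in tool',Ti@[.464,.0641,.05,1])
shot('wrist','w15'); shot('side','s15'); shot('scene','c15')
a=[]
for n,k in [('w15',(240,0,400,160)),('c15',(250,170,330,250)),('s15',(285,250,365,330))]:
    f=load(n)[0]; x0,y0,x1,y1=k; a.append(cv2.resize(f[y0:y1,x0:x1,::-1],(260,260),interpolation=cv2.INTER_CUBIC))
cv2.imwrite('pics/z15.png',np.hstack(a))
```

```text
16.5833 [ 0.47758112 -0.05285939  0.0213514 ] [-7.42227411e-05  9.98523532e-01  5.43206748e-02 -1.24560429e-04] [-0.28712386 -0.05662435 -1.46936412] [-0.04476186  0.04067721 -0.01730736]
stud in tool [-8.20000656e-04 -1.17747079e-01 -2.86293578e-02  1.00000000e+00]
```

View pics/z15.png

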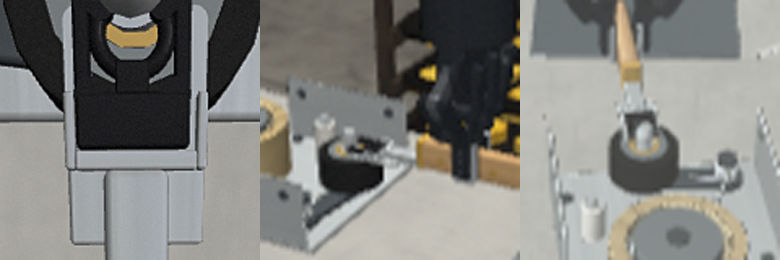

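>>> {"method": "carry_out", "body": {"moves": [[[0,0,0,0,-0.03,0,-1],[0,0,0,0,-0.03,0,-1],[0,0,0,0,0,0,-1]]]}}

```text
time: 16.98
tool_pos: [0.4774, -0.0512, 0.0215]
tool_rot: [0.0, 0.999, 0.054, -0.0]
contact_force: [-0.6, -1.9, -1.1]
gripper_width: 0.172
```

>>> {"method": "carry_out", "body": {"moves": [[[0,0,0,0,-0.03,0,-1],[0,0,0,0,-0.03,0,-1]]]}}

```text
time: 17.15
tool_pos: [0.4774, -0.0492, 0.0216]
tool_rot: [0.001, 0.999, 0.054, 0.0]
contact_force: [0.2, -4.8, -2.4]
gripper_width: 0.175
```

>>> {"method": "carry_out", "body": {"moves": [[[0,0,0,0,-0.03,0,-1],[0,0,0,0,-0.03,0,-1]]]}}

```text
time: 17.32
tool_pos: [0.4772, -0.0468, 0.0217]
tool_rot: [0.001, 0.999, 0.054, 0.0]
contact_force: [-0.1, -6.1, -1.3]
gripper_width: 0.171
```

>>> {"method": "carry_out", "body": {"moves": [[[0,0,0,0,-0.03,0,-1],[0,0,0,0,-0.03,0,-1]]]}}

```text
time: 17.48
tool_pos: [0.4771, -0.0448, 0.0218]
tool_rot: [0.001, 0.999, 0.054, 0.0]
contact_force: [-0.2, -7.1, -1.8]
gripper_width: 0.176
```

>>> {"method": "carry_out", "body": {"moves": [[[0,0,0,0,-0.03,0,-1],[0,0,0,0,0,0,-1]]]}}

```text
time: 17.65
tool_pos: [0.477, -0.0437, 0.0219]
tool_rot: [0.001, 0.999, 0.054, 0.0]
contact_force: [0.1, -7.2, -1.8]
gripper_width: 0.173
```

Run:
```python
from h import *
s=state();print(s['time'],s['tool_pos'],s['contact_force'],s['ft_torque'])
T=T_tool(s); print(T[:3,:3].round(4)); Ti=np.linalg.inv(T)
f,z,K,W=shot('wrist','w16'); C=cloud(z,K,W)
def pt(u,v): 
    p=np.median(C[v-2:v+3,u-2:u+3].reshape(-1,3),0); return p.round(4),(Ti@np.append(p,1))[:3].round(4)
for n,uv in [('clip',(322,75)),('handle front',(325,225)),('handle back',(325,400)),('rollerL',(255,20)),('rollerR',(388,20))]: print(n,*pt(*uv))
m=(C[...,2]>.062)&(C[...,2]<.07); m[100:]=0; print('tip',m.sum(),C[m].mean(0) if m.any() else '')
cv2.imwrite('pics/w16z.png',cv2.resize(f[0:120,240:400,::-1],None,fx=4,fy=4,interpolation=cv2.INTER_CUBIC))
```

```text
17.65 [ 0.47699836 -0.04367029  0.02187755] [ 0.08113256 -7.1507615  -1.84980307] [-1.27646941  0.03310544  0.11055895]
[[ 9.941e-01  1.087e-01  9.000e-04]
 [ 1.087e-01 -9.941e-01 -2.900e-03]
 [ 6.000e-04  3.000e-03 -1.000e+00]]
clip [0.4664 0.0461 0.0561] [-0.0007 -0.0903 -0.0345]
handle front [ 0.4725 -0.001   0.0745] [ 0.0002 -0.0428 -0.0527]
handle back [ 0.48   -0.0693  0.0747] [ 0.0003  0.0259 -0.0528]
rollerL [0.4414 0.062  0.0482] [-0.0239 -0.1088 -0.0267]
rollerR [0.487  0.0671 0.0483] [ 0.022  -0.1089 -0.0267]
tip 1916 [0.45329614 0.05846442 0.06369723]
```

View pics/w16z.png

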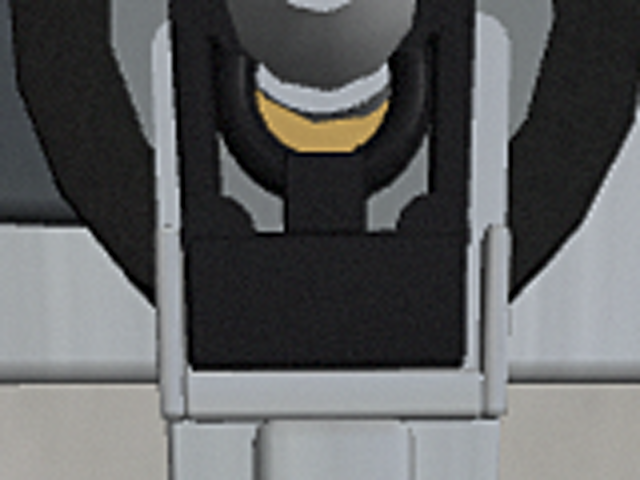

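>>> {"method": "carry_out", "body": {"moves": [[[0,0,0,0,-0.03,0,-1],[0,0,0,0,-0.03,0,-1]]]}}

```text
time: 17.87
tool_pos: [0.4769, -0.0417, 0.022]
tool_rot: [0.002, 0.999, 0.054, 0.001]
contact_force: [1.0, -8.8, -1.2]
gripper_width: 0.174
```

>>> {"method": "carry_out", "body": {"moves": [[[0,0,0,0,-0.03,0,-1],[0,0,0,0,-0.01,0,-1]]]}}

```text
time: 18.03
tool_pos: [0.4767, -0.0402, 0.022]
tool_rot: [0.002, 0.999, 0.054, 0.0]
contact_force: [0.4, -9.4, -1.5]
gripper_width: 0.176
```

>>> {"method": "carry_out", "body": {"moves": [[[0,0,0,0,-0.03,0,-1],[0,0,0,0,-0.02,0,-1]]]}}

```text
time: 18.2
tool_pos: [0.4763, -0.0378, 0.0219]
tool_rot: [0.001, 0.999, 0.054, 0.0]
contact_force: [-1.4, -6.0, -1.3]
gripper_width: 0.171
```

>>> {"method": "carry_out", "body": {"moves": [[[0,0,0,0,-0.02,0,-1],[0,0,0,0,-0.02,0,-1]]]}}

```text
time: 18.37
tool_pos: [0.4762, -0.0362, 0.0219]
tool_rot: [0.001, 0.999, 0.054, 0.0]
contact_force: [0.2, -7.7, -0.6]
gripper_width: 0.178
```

Run:
```python
from h import *
s=state();print(s['time'],s['tool_pos'],s['contact_force'],s['ft_torque'])
T=T_tool(s); Ti=np.linalg.inv(T)
f,z,K,W=shot('wrist','w17'); C=cloud(z,K,W); shot('side','s17'); shot('scene','c17')
m=(C[...,2]>.0635)&(C[...,2]<.07); m[60:]=0; m[:,:290]=0;m[:,360:]=0; print('tip',m.sum(),C[m].mean(0) if m.any() else '', (Ti@np.append(C[m].mean(0),1)).round(4))
cv2.imwrite('pics/w17z.png',cv2.resize(f[0:120,240:400,::-1],None,fx=4,fy=4,interpolation=cv2.INTER_CUBIC))
a=[]
for n,k in [('c17',(250,170,330,250)),('s17',(285,250,365,330))]:
    f=load(n)[0]; x0,y0,x1,y1=k; a.append(cv2.resize(f[y0:y1,x0:x1,::-1],None,fx=5,fy=5,interpolation=cv2.INTER_CUBIC))
cv2.imwrite('pics/z17.png',np.hstack(a))
```

```text
18.3667 [ 0.47623078 -0.0361849   0.02188736] [ 0.23158119 -7.66089408 -0.56789812] [-1.27585954 -0.07112274  0.07502547]
tip 1375 [0.46335086 0.06835057 0.06564844] [-0.0015 -0.1052 -0.0441  1.    ]
```

View pics/w17z.png

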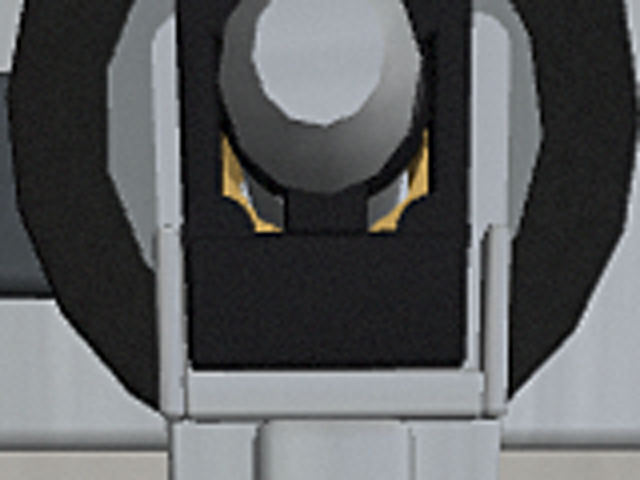

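View pics/z17.png

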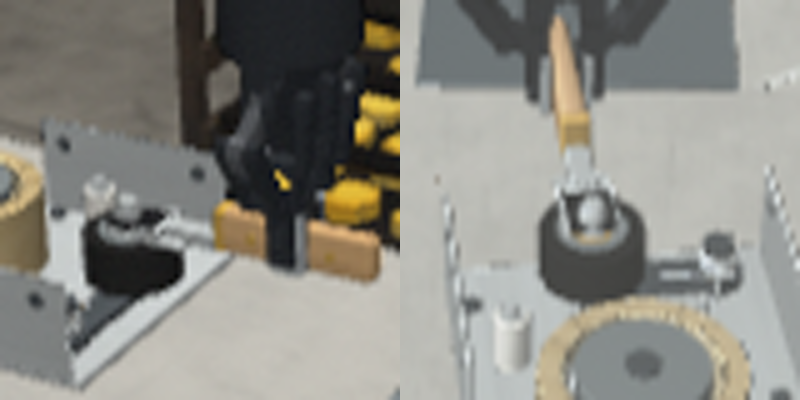

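>>> {"method": "carry_out", "body": {"moves": [[[0,0,0,0,0.05,0,-1],[0,0,0,0,0.08,0,-1],[0,0,0,0,0.1,0,-1],[0,0,0,0,0.1,0,-1]]]}}

```text
time: 18.85
tool_pos: [0.4771, -0.0475, 0.0213]
tool_rot: [-0.001, 0.999, 0.054, -0.0]
contact_force: [-0.6, -1.0, -0.6]
gripper_width: 0.176
```

>>> {"method": "carry_out", "body": {"moves": [[[0,0,0,0,0.1,0,-1],[0,0,0,0,0.15,0,-1],[0,0,0,0,0.2,0,-1],[0,0,0,0,0.2,0,-1],[0,0,0,0,0.2,0,-1],[0,0,0,0,0.2,0,-1]]]}}

```text
time: 19.35
tool_pos: [0.4819, -0.0908, 0.0216]
tool_rot: [0.0, 0.999, 0.054, 0.0]
contact_force: [-0.1, -0.2, -0.4]
gripper_width: 0.177
```

>>> {"method": "carry_out", "body": {"moves": [[[0,0,0,0,0.3,0,-1],[0,0,0,0,0.3,0,-1],[0,0,0,0,0.3,0,-1],[0,0,0,0,0,0,-1],[0,0,0,0,0,0,-1]]]}}

```text
time: 19.77
tool_pos: [0.4857, -0.1265, 0.0215]
tool_rot: [-0.0, 0.999, 0.053, -0.0]
contact_force: [0.6, -0.1, -1.5]
gripper_width: 0.171
```

Run:
```python
from h import *
s=state();print(s['time'],s['tool_pos'],s['contact_force'],s['ft_torque'])
f,z,K,W=shot('wrist','w18'); C=cloud(z,K,W); shot('side','s18'); shot('scene','c18')
a=[]
for n,k in [('c18',(240,160,340,260)),('s18',(275,240,375,340))]:
    f=load(n)[0]; x0,y0,x1,y1=k; a.append(cv2.resize(f[y0:y1,x0:x1,::-1],None,fx=4,fy=4,interpolation=cv2.INTER_CUBIC))
cv2.imwrite('pics/z18.png',np.hstack(a))
```

```text
19.7667 [ 0.48568843 -0.12648526  0.02153482] [ 0.6316933  -0.0993663  -1.53932818] [-0.01253465  0.03648724 -0.00206722]
```

View pics/w18.png

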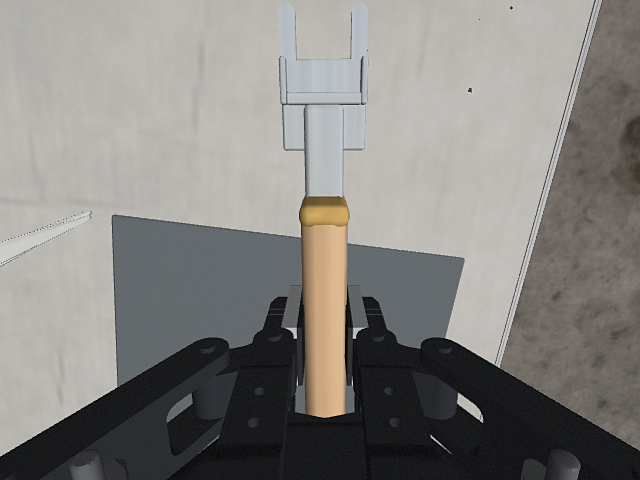

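View pics/z18.png

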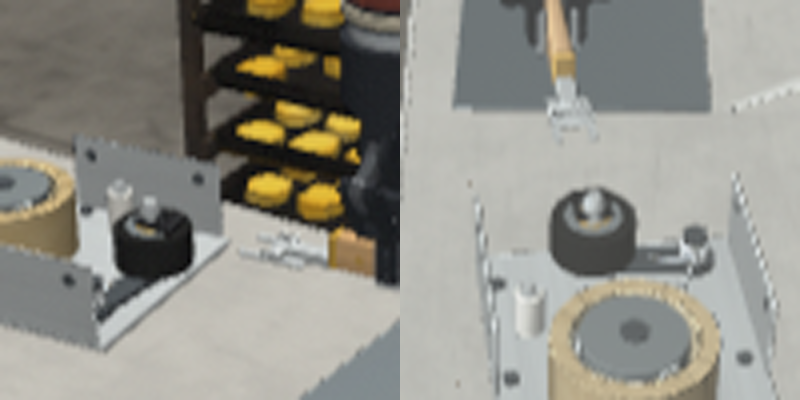

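>>> {"method": "carry_out", "body": {"moves": [[[0,0,0,-0.1,0.4,0,-1],[0,0,0,-0.18,0.7,0,-1],[0,0,0,-0.2,0.8,0,-1],[0,0,0,-0.2,0.8,0,-1],[0,0,0,-0.145,0.685,0,-1],[0,0,0,-0.1,0.5,0.1,-1],[0,0,0,0,0,0.2,-1],[0,0,0,0,0,0.25,-1]]]}}

```text
time: 20.58
tool_pos: [0.4662, -0.2849, -0.0002]
tool_rot: [0.0, 0.999, 0.053, 0.001]
contact_force: [0.2, 0.2, -0.6]
gripper_width: 0.175
```

>>> {"method": "carry_out", "body": {"moves": [[[0,0,0,0,0,0.25,-1],[0,0,0,0,0,0.2,-1],[0,0,0,0,0,0.05,-1],[0,0,0,0,0,0,-1],[0,0,0,0,0,0,-1]]]}}

```text
time: 21.0
tool_pos: [0.4657, -0.2834, -0.0207]
tool_rot: [-0.0, 0.999, 0.055, -0.0]
contact_force: [0.2, -0.2, -1.6]
gripper_width: 0.174
```

Run:
```python
from h import *
s=state();print(s['time'],s['tool_pos'],s['tool_rot'],s['contact_force'],s['ft_torque'])
f,z,K,W=shot('wrist','w19'); C=cloud(z,K,W)
for uv in [(322,80),(325,230),(325,395),(250,150),(400,150)]: print(uv,C[uv[1],uv[0]].round(4))
```

```text
21.0 [ 0.46570236 -0.28339166 -0.02072949] [-1.83253548e-04  9.98506611e-01  5.46304268e-02 -1.74727501e-04] [ 0.20382944 -0.21185879 -1.61108531] [ 0.02465099 -0.01757965  0.01470509]
(322, 80) [ 0.4552 -0.1948  0.0103]
(325, 230) [ 0.4615 -0.2427  0.0316]
(325, 395) [ 0.4686 -0.3074  0.0315]
(250, 150) [ 0.4303 -0.2218  0.0039]
(400, 150) [ 0.4877 -0.2156  0.0027]
```

View pics/w19.png

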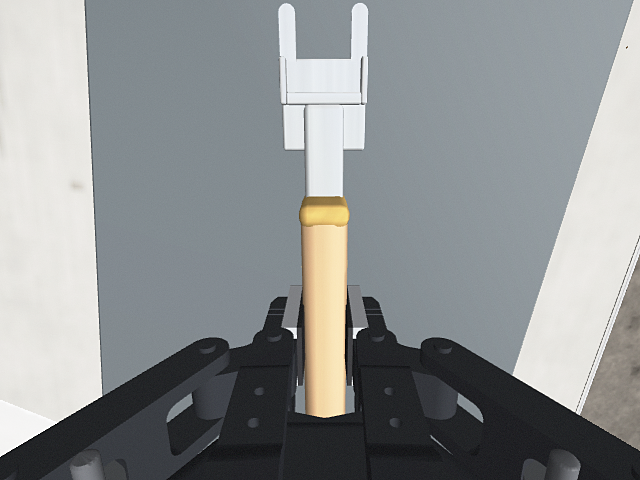

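>>> {"method": "carry_out", "body": {"moves": [[[0,0,0,0,0,0.04,-1],[0,0,0,0,0,0.025,-1],[0,0,0,0,0,0,-1],[0,0,0,0,0,0,-1]]]}}

```text
time: 21.38
tool_pos: [0.4657, -0.2843, -0.0229]
tool_rot: [0.0, 0.999, 0.054, 0.0]
contact_force: [0.3, -0.5, -1.0]
gripper_width: 0.174
```

>>> {"method": "carry_out", "body": {"moves": [[[0,0,0,0,0,0.015,-1],[0,0,0,0,0,0,-1],[0,0,0,0,0,0,-1]]]}}

```text
time: 21.63
tool_pos: [0.4657, -0.2843, -0.0236]
tool_rot: [0.0, 0.999, 0.054, 0.0]
contact_force: [-0.4, -0.1, -0.1]
gripper_width: 0.171
```

>>> {"method": "carry_out", "body": {"moves": [[[0,0,0,0,0,0.01,-1],[0,0,0,0,0,0,-1],[0,0,0,0,0,0,-0.2],[0,0,0,0,0,0,0.2],[0,0,0,0,0,0,0.2],[0,0,0,0,0,0,0.2],[0,0,0,0,0,0,0.2]]]}}

```text
time: 22.22
tool_pos: [0.4656, -0.2842, -0.0241]
tool_rot: [0.0, 0.999, 0.054, 0.0]
contact_force: [-0.3, -0.2, -0.5]
gripper_width: 0.599
```

>>> {"method": "carry_out", "body": {"moves": [[[0,0,0,0,0,-0.2,0.2],[0,0,0,0,0,-0.4,0.2],[0,0,0,0,0,-0.7,0.2],[0,0,0,0,0,-0.8,0.2],[0,0,0,0,0,-0.8,0.2],[0,0,0,0,0,-0.8,0.2],[0,0,0,0,0,-0.5,0.2],[0,0,0,0,0,0,0.2]]]}}

```text
time: 22.88
tool_pos: [0.4686, -0.2865, 0.1512]
tool_rot: [0.004, 0.999, 0.054, 0.004]
contact_force: [-0.1, -0.0, 0.9]
gripper_width: 0.599
```

Run:
```python
from h import *
s=state();print(s['time'],s['tool_pos'],s['tool_rot'],s['contact_force'],s['gripper_width'])
f,z,K,W=shot('wrist','w20'); C=cloud(z,K,W); shot('side','s20'); shot('scene','c20')
a=[]
for n,k in [('c20',(220,160,420,300)),('s20',(260,200,400,340))]:
    f=load(n)[0]; x0,y0,x1,y1=k; a.append(cv2.resize(f[y0:y1,x0:x1,::-1],(400,300 if n=='c20' else 400),interpolation=cv2.INTER_CUBIC)[:300 if n=='c20' else 400])
a[0]=cv2.copyMakeBorder(a[0],0,100,0,0,cv2.BORDER_CONSTANT)
cv2.imwrite('pics/z20.png',np.hstack(a))
```

```text
22.8833 [ 0.46860064 -0.28649072  0.15122062] [0.00387586 0.99851676 0.05413781 0.00428511] [-0.13141177 -0.00431538  0.94575509] 0.5990909405409355
```

View pics/w20.png

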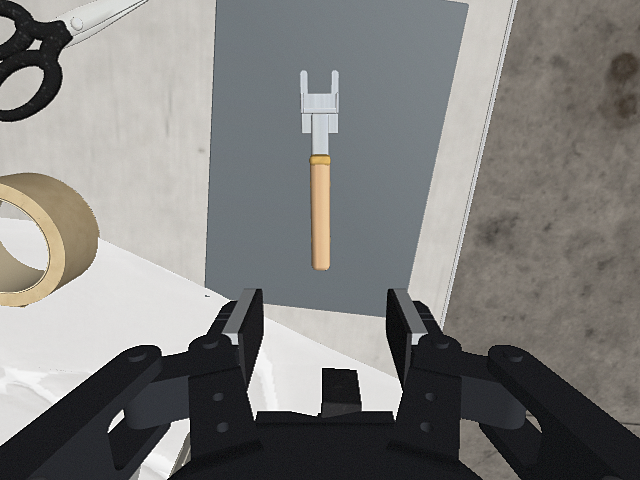

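View pics/z20.png

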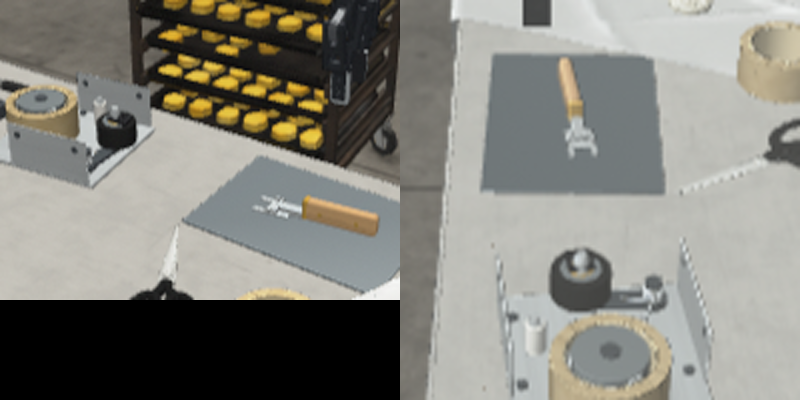

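>>> {"method": "carry_out", "body": {"moves": [[[0,0,0,0.1,-0.6,0,0.2],[0,0,0,0.1,-0.9,0,0.2],[0,0,0,0.1,-0.9,0,0.2],[0,0,0,0.1,-0.9,0,0.2],[0,0,0,0.1,-0.9,0,0.2],[0,0,0,0.1,-0.9,0,0.2],[0,0,0,0,-0.5,0,0.2],[0,0,0,0,0,0,0.2]]]}}

```text
time: 23.7
tool_pos: [0.4633, -0.0551, 0.1413]
tool_rot: [-0.001, 0.998, 0.056, -0.002]
contact_force: [-0.5, -0.6, 0.9]
gripper_width: 0.601
```

>>> {"method": "carry_out", "body": {"moves": [[[0,0,0,0,0,0,0.2],[0,0,0,0,0,0,0.2],[0,0,0,0,0,0,0.2]]]}}

```text
time: 23.95
tool_pos: [0.4649, -0.0597, 0.1431]
tool_rot: [-0.0, 0.999, 0.053, -0.001]
contact_force: [-1.0, -1.2, 0.4]
gripper_width: 0.6
```

Run:
```python
from h import *
s=state();print(s['time'],s['tool_pos'],s['tool_rot'],s['contact_force'])
f,z,K,W=shot('wrist','w21'); C=cloud(z,K,W);X,Y,Z=C[...,0],C[...,1],C[...,2]
t=(np.hypot(X-.464,Y-.064)<.016)&(Z>.064)&(Z<.07); print('tip',X[t].mean(),Y[t].mean())
g=(np.hypot(X-.464,Y-.064)<.03)
print(np.histogram(Z[g],bins=[.03,.044,.0465,.0485,.0505,.053,.055,.057,.06,.07]))
k=g&(Z>.053)&(Z<.0575)&(f.max(2)<70); print('clip z',np.median(Z[k]),X[k].mean(),Y[k].min(),Y[k].max(),k.sum())
v,u=np.nonzero(t); cu,cv=int(u.mean()),int(v.mean()); print(cu,cv)
cv2.imwrite('pics/w21z.png',cv2.resize(f[max(cv-60,0):cv+60,cu-70:cu+70,::-1],None,fx=5,fy=5,interpolation=cv2.INTER_CUBIC))
```

```text
23.95 [ 0.46491531 -0.05967536  0.14308569] [-1.12265082e-04  9.98572049e-01  5.34165464e-02 -7.23548653e-04] [-0.99875611 -1.2378004   0.35777428]
tip 0.4635281585986056 0.06323262177495587
(array([ 111,  109, 2771, 1443,   78,  919,  255,   20,  564]), array([0.03  , 0.044 , 0.0465, 0.0485, 0.0505, 0.053 , 0.055 , 0.057 ,
       0.06  , 0.07  ]))
clip z 0.05439706271073466 0.4648009984738203 0.04016037430673362 0.07192071224800722 1150
343 43
```

View pics/w21z.png

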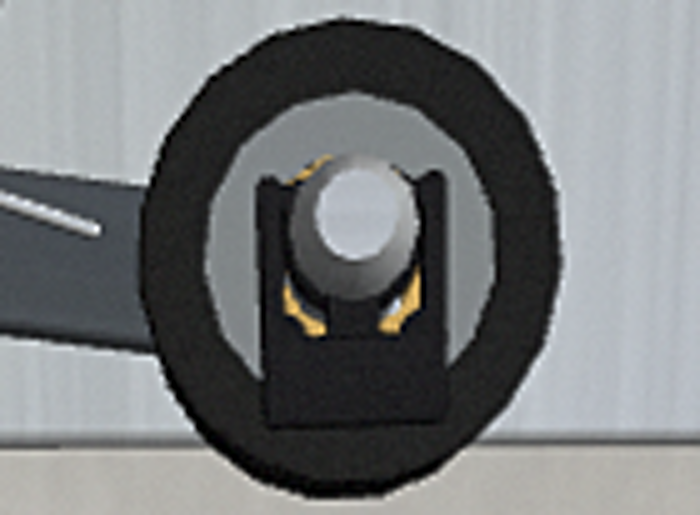

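```bash
python3 -c "
from plant import ticket,state
print(state()['joint_vel'].round(3)); print(ticket.job_done())"
```

```text
[-0.    -0.003 -0.007  0.002  0.001  0.003]
the job is handed in; nothing more can be done
None
```

The roller is on the stud and the clip is snapped home in its groove. The empty fork lies flat on the mat, and the job was handed in at about 24 s.

- **Roller:** it slid over the stud with no side force. Its top measured 48 mm, so it sits on the shoulder.
- **Clip:** the push rose steadily to about 9.4 N, then dropped to about 6 N at the snap. By then the spring arm had yielded roughly a centimetre, well short of its stop. I pushed about 1.6 mm further after the drop, up to 7.7 N, before stopping.
- **Last checks, from above:** the clip's back edge is about 22.5 mm behind the stud axis, against 22 mm expected when home, and its top is at 54 mm. The stud is back at rest within about 1 mm.
- **Fork and surroundings:** I drew the fork straight back, empty, and the final pictures show it lying flat on the mat. I touched nothing else.

Two things did not go as expected:

- **First grasp:** the first grasp of the roller closed just above it without touching. The camera's depth readings put the finger tips about 30 mm behind the reported TCP, so I corrected for that.
- **Roller contact:** while finding the fork's height I let it touch the roller, at less than about 2 N, then lifted it clear before pushing.

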